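Charge the dosing canister, close it, and take off the outer lid alone

ROBOT

A 7-joint arm with a two-finger parallel gripper is mounted at the origin on the work surface. World frame = base frame: x ahead of the robot, y to its left, z up, the work surface at z = 0. Lengths are in m, angles in rad, forces in N, time in s.
With the tool pointing down it reaches from about 0.425 to 0.925 m from the base axis. Payload 6.8 kg.
Tool frame: the origin (TCP) lies between the finger pads; the fingertips stand 17 mm ahead of it and the grasp point (between the pads) lies 2 mm behind it; z points along the fingers, x is the direction in which the jaws open and shut, and the axes are right-handed (so a half turn about z gives the same grasp; the last joint's range is limited). The gripper opens to 85 mm and grips with 20 to 120 N. Pads are 22 mm wide; open, the fingers measure 114 mm over their backs; the gripper's body (76 mm by 85 mm) begins 54 mm behind the grasp point. The pads swing forward as they close: fully open they stand 13 mm farther back than shut.
Start: joints at [1.062, 0.477, 0.022, 1.555, -0.011, 1.109, -0.083], TCP at [0.263, -0.622, 0.248] pointing down, gripper open.
Joint ranges: [-2.96, 2.96], [-0.34, 2.1], [-1.41, 1.46], [0.24, 2.44], [-1.37, 4.51], [0.17, 1.92], [-2.96, 2.96]. Speed limits (rad/s): [2.39, 2.39, 3.14, 3.14, 3.14, 3.14, 3.14].

INTERFACE

Orientations are given as a unit quaternion [w, x, y, z].
In Python, from station import readout, read_camera, get_calibration, bot, models gives the robot as it stands.
- The arm moves only by the tool carry_out, never from a script. Its argument "deltas" is a list of rows, each a list of 2 entries, a list of its own where there are three numbers: the shift along the tool's x, y, z in cm, then the turn about the tool's z in degrees. A call has 1 to 10 rows; each row is the pose to reach, as a shift and turn from the pose measured when the call began, along the tool's axes at that moment; what a row does not reach only later rows make up. A row lasts 1/8 s, in which the tool goes at most 62.5 mm and 10.7 degrees, less where a joint would pass 70% of its speed; a pose out of reach is approached as far as the arm can. A call with a gripper value outside its range is refused whole. "hand" is the opening, from 0 (shut) to 1 (fully open), set as the call begins (left out, the last holds). The fingers move at their own pace and stop on an object; "newtons" is the grip in N (left out, the last holds). Time passes only in rows, so rows that repeat a pose let the fingers close. It gives the time, the measured TCP pose, the force and the opening at its end, in the units of the state.
- readout.get_obs(): the state, without advancing time (a new reading comes with each control period).
- read_camera(name): name is "scene" or "top"; returns the picture (400x640x3 uint8, red, green, blue); there is no depth.
- get_calibration(name): a dict with "fov_y" (degrees; the focal length in pixels is half the picture's height over the tangent of half this angle, whatever the lens; pixels are square), "cx", "cy" (the principal point, pixels), "world_from_camera" (4x4, takes a point from camera to world coordinates). Camera axes: x right, y down, z forward; pixel columns grow to the right and rows downward; lengths in m; the calibration is good to about 2 mm. A picture is of the moment at which its call begins. get_calibration takes no time and is no camera call.
- bot.hand_in(): hands the job in, once; it reports no verdict.
Trained networks look in the newest picture that a camera, given by its name, has taken for a name from the list of things; names that differ only in an ending like _2 or _b are one class to them, and where a whole thing is asked for, a point or a joint stands for the part that bears it (a point fixed in the world has none). Each returns a list of dicts, best first, with "score" (0 to 1); they miss things now and then, are a little off and sometimes report something else, mostly with a low value. They report only what shows in the picture. A call takes as long as a camera call.
- models.spot_in(query, camera): "centre" ([row, column] in pixels, amid what is visible of it).
The state is a dict: "t": time; "q": joint angles; "joint_vel": joint speeds; "joint_torque": joint torques, N m; "eef_pos": TCP position; "tool_rot": TCP orientation; "contact_force": force on the tool from outside, world axes, zero at the start; "torque": the same for the moment, N m; "gripper_width": opening from 0.0 (shut) to 1.0 (fully open).
Only numpy, scipy, OpenCV 4.12 (cv2) and the standard library are available. Lean on these libraries where they do the work, as an engineer would, in place of code of your own. Each camera call takes 0.05 s, during which the arm holds its last target. There are 200 camera calls.

TASK

Pour all six conditioning balls from the handled cup into the open steel canister and stand the empty cup back upright on the bench. Then take the nested pair of lids together by the inner lid's knob, lower them in hand (no dropping) until the inner lid is fully home on the canister, let go, and lift the outer lid alone by its collar straight up to about 15 cm, keeping it level and leaving the inner lid seated and undisturbed. Finish while still holding the outer lid up there above the canister; leave everything else on the bench alone.

Things in the scene. Friction and masses are not known exactly. Their poses are not given: they have to be found in the camera images.
- cup_grip (a point): Where to hold the steel pouring cup: a straight round bar handle, 14 mm thick, runs level outward from the cup to 152 mm from its axis. This point is in the middle of the bar, 115 mm from the cup's axis, 46 mm above the cup's underside. x points outward along the handle, z up (out of the mouth). Cup 0.18 to 0.31 kg, standing loose.
- cup_rim (a point): Centre of the pouring cup's mouth, 52 mm above its underside, same axes as cup_grip. The cup is strongly flared: 100 mm across at the mouth, 44 mm at the bottom (wall about 28 degrees off its axis, 3 mm thick), on a 68 mm round foot. The balls roll out easily once it is tipped past some 75 degrees.
- canister: Open round steel dosing canister, fixed to the bench: outside diameter 100 mm, inside 92 mm, 95 mm tall, inner floor 5 mm above the bench. Origin at the centre of its underside, z up.
- canister_mouth (a point): Centre of the canister's mouth, level with its rim, 95 mm above the bench; z up.
- inner_lid_knob (a point): Middle of the inner lid's round knob, 24 mm in diameter, 28 mm tall (14 mm up and down from this point), on a 16 mm stem. At the start the inner lid stands on the bench with the outer lid nested over it; the knob stands up through the outer lid's collar, its whole 28 mm above the collar's top edge, so lifting by the knob carries both lids. z up.
- inner_lid_flange (a point): Centre of the underside of the inner lid's flange (104 mm in diameter, 5 mm thick), 51 mm below inner_lid_knob. Under it a round spigot, 82 mm in diameter, 12 mm deep, enters the canister. Home: the flange lies on the rim, so this point is at canister_mouth. Aluminium, 0.16 kg. z up.
- outer_lid_collar (a point): Centre of the outer lid's collar: an upright round tube, outside diameter 48 mm, inside 40 mm, 28 mm tall (14 mm up and down from this point), open through. Nested, this point is 28 mm below inner_lid_knob. Gripped by the outside of the collar, the lid lifts off alone, the knob passing through the collar. z up.
- outer_lid_plate (a point): Centre of the underside of the outer lid's flat ring plate (118 mm in diameter, 4 mm thick), 18 mm below outer_lid_collar. A skirt, inside diameter 112 mm, hangs 10 mm below it, outside the canister. The plate just lies loose on the inner lid's flange. Aluminium, 0.11 kg. z up.
- ball0_center (a point): Centre of one of six white ceramic water-conditioning balls, 21 mm in diameter, 13 g, lying in the cup at the start.
- ball1_center (a point): Centre of one of six white ceramic water-conditioning balls, 21 mm in diameter, 13 g, lying in the cup at the start.
- ball2_center (a point): Centre of one of six white ceramic water-conditioning balls, 21 mm in diameter, 13 g, lying in the cup at the start.
- ball3_center (a point): Centre of one of six white ceramic water-conditioning balls, 21 mm in diameter, 13 g, lying in the cup at the start.
- ball4_center (a point): Centre of one of six white ceramic water-conditioning balls, 21 mm in diameter, 13 g, lying in the cup at the start.
- ball5_center (a point): Centre of one of six white ceramic water-conditioning balls, 21 mm in diameter, 13 g, lying in the cup at the start.
- preserve_jar: An amber glass preserve jar with a dark cap, 68 mm in diameter, 100 mm tall, standing; a bystander, to be left alone. Origin at the centre of its underside.
- cartridge: A white filter cartridge, 62 mm in diameter, 111 mm tall, standing; a bystander, to be left alone. Origin at the centre of its underside.
- wrench: A steel wrench lying flat, about 190 mm long; a bystander, to be left alone. Origin at the centre of its underside.
- valve: A brass ball valve with a flat lever, 80 mm long, 49 mm high; a bystander, to be left alone. Origin at the centre of its underside.
- paste_tin: A dark closed tin, 70 mm in diameter, 55 mm tall; a bystander, to be left alone. Origin at the centre of its underside.

How it is judged:
On the way, in this order (a step that is already met when the one before it is completed fails the run):
1. all six balls are in the canister (horizontal distance between each of ball0_center, ball1_center, ball2_center, ball3_center, ball4_center, ball5_center and canister_mouth below 0.05 m and z of each of ball0_center, ball1_center, ball2_center, ball3_center, ball4_center, ball5_center in the frame of canister below 0.075 m), for 0.2 s.
2. the empty cup stands upright on the bench, let go (angle between cup_grip's own z axis and vertical below 0.1 rad and height (world z) of cup_grip below 0.05 m and contact force between the fingers and cup below 0.1 N), for 0.2 s.
3. the nested lids are lowered home (within 4 mm) while the inner lid is still held by its knob (horizontal distance between inner_lid_knob and canister_mouth below 0.009 m and z of inner_lid_knob in the frame of canister_mouth between 0.047 and 0.055 m and angle between each of inner_lid_knob, outer_lid_collar's own z axis and vertical below 0.07 rad and z of outer_lid_collar in the frame of inner_lid_knob between -0.032 and -0.024 m and contact force between the fingers and inner_lid above 0.5 N), for 0.05 s.
4. both lids rest nested on the canister, let go (horizontal distance between inner_lid_knob and canister_mouth below 0.009 m and z of inner_lid_knob in the frame of canister_mouth between 0.047 and 0.055 m and angle between each of inner_lid_knob, outer_lid_collar's own z axis and vertical below 0.07 rad and z of outer_lid_collar in the frame of inner_lid_knob between -0.032 and -0.024 m and contact force between the fingers and inner_lid below 0.1 N and contact force between the fingers and outer_lid below 0.1 N), for 0.1 s.
At the end, for the whole second after the job is handed in: Fingers hold the outer lid still, level (15 deg), at least 100 mm above its nested place, within 60 mm of the canister's axis, clear of the rest; the inner lid is home (4 mm height, 9 mm sideways, 4 deg), untouched; six balls in the canister; the cup stands upright on the bench, released (all of step 1 and all of step 2 and horizontal distance between inner_lid_knob and canister_mouth below 0.009 m and z of inner_lid_knob in the frame of canister_mouth between 0.047 and 0.055 m and angle between inner_lid_knob's own z axis and vertical below 0.07 rad and z of outer_lid_collar in the frame of canister_mouth above 0.123 m and horizontal distance between outer_lid_collar and canister_mouth below 0.06 m and angle between outer_lid_collar's own z axis and vertical below 0.26 rad and linear speed of outer_lid below 0.03 m/s and contact force between the fingers and outer_lid above 1 N and contact force between the fingers and inner_lid below 0.1 N and contact force between outer_lid and inner_lid below 0.05 N and contact force between outer_lid and canister below 0.05 N); the arm keeps its last pose, push and grip.
It fails at once if the outer lid is tipped over (more than 30 degrees) (angle between outer_lid_collar's own z axis and vertical above 0.52 rad).
It fails at once if the lids are parted while the inner lid is not home on the canister, or the inner lid is lifted or shifted while the outer lid comes off (z of outer_lid_collar in the frame of inner_lid_knob above -0.018 m and not (horizontal distance between inner_lid_knob and canister_mouth below 0.009 m and z of inner_lid_knob in the frame of canister_mouth between 0.047 and 0.055 m and angle between inner_lid_knob's own z axis and vertical below 0.07 rad)).
It fails at once if a bystander is knocked over or pushed more than 30 mm (distance of any of preserve_jar, cartridge, wrench, valve, paste_tin from where it was at the start of the episode above 0.03 m or angle between any of preserve_jar, cartridge, wrench, valve, paste_tin's own z axis and vertical above 0.5 rad).
It also fails if it takes over 72 s, if anything falls off the work surface, if the arm or the gripper's body presses on something with over 40 N, if the wrist force passes 120 N, or if a joint passes its speed limit or range.

## Working session

There is one attempt and no reset: what is moved stays moved. The work goes in short steps, Python scripts to look and compute and a tool call to move; the robot and the scene stay as the last step left them, time stands still between calls to the robot, and variables do not carry over. Pictures are saved under pics/ and viewed, about 8 in all and at most 12, crops included, and the job is handed in when it is done.

Besides the shell and the picture viewer there is one more tool, called after "Emit:" by a JSON object that holds its "name" and its "arguments". carry_out: Moves the arm, as the interface text tells. Its arguments: {"type":"object","properties":{"deltas":{"type":"array"},"hand":{"type":"number"},"newtons":{"type":"number"}},"required":["deltas"]}

```bash
mkdir -p pics; ls; python3 - <<'E'
from station import readout, read_camera, get_calibration, bot, models
import cv2, numpy as np
np.set_printoptions(precision=3,suppress=True)
o=readout.get_obs(); print(o)
for n in("scene","top"):
    im=read_camera(n); cv2.imwrite(f"pics/{n}0.png",im[:,:,::-1]); c=get_calibration(n); print(n,c)
    for q in("cup_rim","cup_grip","canister_mouth","inner_lid_knob","outer_lid_collar","preserve_jar","cartridge","wrench","valve","paste_tin"):
        print(q,[(np.round(d["centre"]),round(d["score"],2)) for d in models.spot_in(q,n)[:2]])
E
```

```text
pics
{'t': 0.0, 'q': array([ 1.062,  0.478,  0.022,  1.556, -0.012,  1.109, -0.083]), 'joint_vel': array([ 0.   , -0.001,  0.   ,  0.001,  0.   ,  0.001, -0.   ]), 'joint_torque': array([ -0.   , -59.646,   1.607, -28.12 ,   0.012,   0.009,   0.   ]), 'eef_pos': array([ 0.263, -0.621,  0.247]), 'tool_rot': array([-0.   ,  0.834, -0.552, -0.001]), 'contact_force': array([ 0.536, -0.099, -0.161]), 'torque': array([ 0.058, -0.021, -0.001]), 'gripper_width': 0.9974812954705237}
scene {'fov_y': 45.26830451640102, 'cx': 321.57727576573427, 'cy': 193.09059331325915, 'world_from_camera': array([[-0.586,  0.557, -0.589,  1.137],
       [ 0.811,  0.402, -0.426,  0.41 ],
       [-0.   , -0.727, -0.687,  0.721],
       [ 0.   ,  0.   ,  0.   ,  1.   ]])}
cup_rim [(array([180., 360.]), 0.89), (array([255., 462.]), 0.39)]
cup_grip [(array([180., 367.]), 0.74), (array([272., 452.]), 0.4)]
canister_mouth [(array([132., 231.]), 0.75)]
inner_lid_knob [(array([253., 460.]), 0.58)]
outer_lid_collar [(array([274., 456.]), 0.82), (array([266., 339.]), 0.32)]
preserve_jar [(array([203., 218.]), 0.73)]
cart
[... 245 characters left out ...]
6.4192066329279, 'world_from_camera': array([[-0.026, -0.984,  0.177,  0.431],
       [-1.   ,  0.025, -0.008, -0.006],
       [ 0.004, -0.178, -0.984,  0.877],
       [ 0.   ,  0.   ,  0.   ,  1.   ]])}
cup_rim [(array([245., 302.]), 0.69)]
cup_grip [(array([249., 300.]), 0.95)]
canister_mouth [(array([227., 460.]), 0.91)]
inner_lid_knob [(array([213., 184.]), 0.67)]
outer_lid_collar [(array([215., 190.]), 0.55)]
preserve_jar [(array([146., 384.]), 0.72), (array([254., 302.]), 0.29)]
cartridge [(array([142., 254.]), 0.65), (array([213., 182.]), 0.39)]
wrench [(array([108., 320.]), 0.56), (array([142., 385.]), 0.45)]
valve [(array([299., 230.]), 0.73)]
paste_tin [(array([311., 409.]), 0.73)]
```

View pics/top0.png

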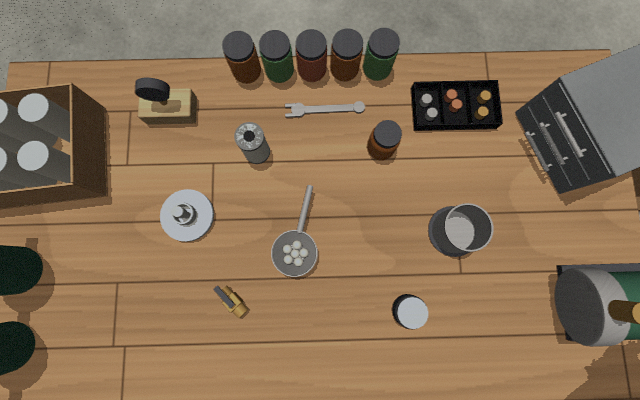

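View pics/scene0.png

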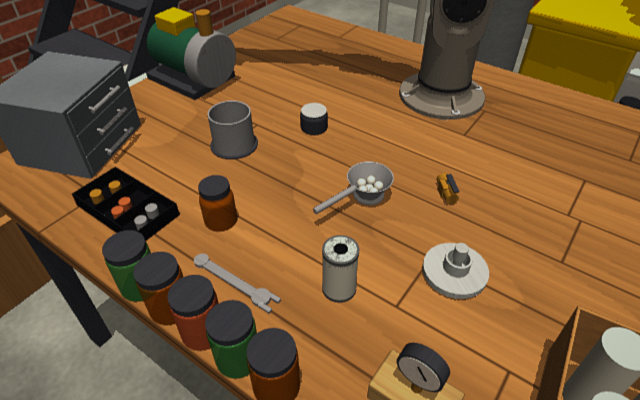

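The top view shows the cup mouth at about (294,253) with its handle tip at (308,187). The canister mouth is at about (468,228) and the lids at (187,215). The scene view agrees. Next I'll fit positions by overlaying model circles.

```bash
cat > h.py <<'E'
import numpy as np, cv2
from station import readout, read_camera, get_calibration, bot, models
np.set_printoptions(precision=4,suppress=True)
def cam(n):
    c=get_calibration(n); return c, 200/np.tan(np.radians(c["fov_y"]/2)), np.array(c["world_from_camera"])
def back(n,u,v,z):
    c,f,T=cam(n); d=T[:3,:3]@np.array([(u-c["cx"])/f,(v-c["cy"])/f,1]); p=T[:3,3]
    return p+d*(z-p[2])/d[2]
def proj(n,P):
    c,f,T=cam(n); q=(np.atleast_2d(P)-T[:3,3])@T[:3,:3]
    return np.c_[c["cx"]+f*q[:,0]/q[:,2],c["cy"]+f*q[:,1]/q[:,2]]
a=np.linspace(0,2*np.pi,60)
def circ(c,r): return np.c_[c[0]+r*np.cos(a),c[1]+r*np.sin(a),0*a+c[2]]
def axes():  # tool axes (columns) in world
    from scipy.spatial.transform import Rotation as R
    w,x,y,z=readout.get_obs()["tool_rot"]; return R.from_quat([x,y,z,w]).as_matrix()
def go(P,yaw=None):
    """cm shift in tool axes to TCP P; deg turn so tool x lies along world yaw (deg, mod 180)"""
    o=readout.get_obs(); M=axes(); s=M.T@(np.array(P)-o["eef_pos"])*100
    t=0
    if yaw is not None:
        now=np.degrees(np.arctan2(M[1,0],M[0,0])); t=-((yaw-now+90)%180-90)
    print("t",round(o["t"],2),"tcp",o["eef_pos"],"shift cm",s,"turn",round(t,1),"F",o["contact_force"],"w",round(o["gripper_width"],3))
def overlay(n,im,curves,box,k,out):
    x0,y0,x1,y1=box; g=cv2.resize(im[y0:y1,x0:x1,::-1],None,fx=k,fy=k,interpolation=cv2.INTER_CUBIC)
    for P,col in curves:
        q=((proj(n,P)-[x0-.5,y0-.5])*k).astype(np.int32); cv2.polylines(g,[q],False,col,1)
    return g
E
python3 - <<'E'
from h import *
rim=back("top",294.5,253.5,.052); tip=back("top",308,187,.046)
can=back("top",468,228,.095); pl=back("top",187,215,.021); kn=back("top",184,213,.077)
print(rim,tip,np.linalg.norm((tip-rim)[:2]),np.degrees(np.arctan2(*(tip-rim)[1::-1])));print(can,pl,kn)
for n,(r,c),z in(("jar",(146,384),.05),("cart",(142,254),.055),("tin",(311,409),.03),("valve",(299,230),.02)): print(n,back("top",c,r,z))
h=(tip-rim)/np.linalg.norm((tip-rim)[:2]); h[2]=0
G=(0,255,0);R=(0,0,255)
def cv(o): return [(circ(rim,.05),G),(circ(rim-[0,0,.052],.034),R),(np.array([rim+h*.05,rim+h*.152]),R),
 (circ(can,.05),G),(circ(can,.046),R),(circ(pl,.059),G),(circ([pl[0],pl[1],.049],.024),R),(circ([pl[0],pl[1],.077],.012),R)]
it=cv2.imread("pics/top0.png")[:,:,::-1]; isc=cv2.imread("pics/scene0.png")[:,:,::-1]
t=[overlay("top",it,cv(0),b,3,0) for b in((250,175,345,285),(420,175,515,285),(140,160,235,270))]
t=np.hstack([cv2.resize(x,(266,300)) for x in t])
s=[overlay("scene",isc,cv(0),b,3,0) for b in((305,140,400,250),(185,80,280,190),(410,220,505,330))]
s=np.hstack([cv2.resize(x,(266,300)) for x in s])
cv2.imwrite("pics/ov1.png",np.vstack([t,s]))
E
```

```text
[0.4579 0.0442 0.052 ] [0.6026 0.0126 0.046 ] 0.1481717151576192 -12.292134103525306
[ 0.4988 -0.3133  0.095 ] [0.5506 0.2858 0.021 ] [0.5472 0.2732 0.077 ]
jar [ 0.6913 -0.1598  0.05  ]
cart [0.7063 0.1307 0.055 ]
tin [ 0.3311 -0.1964  0.03  ]
valve [0.3652 0.1869 0.02  ]
```

View pics/ov1.png

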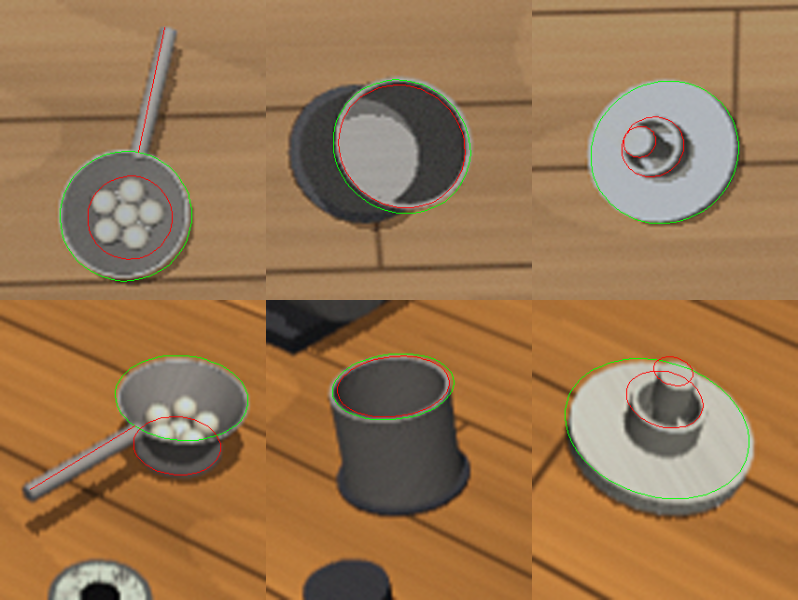

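The overlays fit within about 2 mm: cup rim (0.458,0.044), handle yaw −12.3°, canister (0.500,−0.3125), lids (0.5505,0.286). I'll raise the arm first, then go above the handle.

Emit:
{"name": "carry_out", "arguments": {"deltas": [[[0,0,-6],0],[[0,0,-11],0],[[0,0,-11],0]], "hand": 1, "newtons": 60}}

```text
t: 1.48
eef_pos: [0.2641, -0.6235, 0.3639]
tool_rot: [0.002, 0.834, -0.552, 0.004]
contact_force: [-0.1, -0.1, -0.9]
gripper_width: 0.998
```

```bash
python3 -c "
from h import *
go([.570,.0197,.20],77.7)"
```

```text
t 1.48 tcp [ 0.2641 -0.6235  0.3639] shift cm [-47.4519 -53.2296  15.9817] turn 35.2 F [-0.0795 -0.0632 -0.8621] w 0.998
```

Emit:
{"name": "carry_out", "arguments": {"deltas": [[[-4,-4,0],4],[[-8,-9,0],8],[[-12,-13.5,0],12],[[-16,-18,0],16],[[-20,-22.5,1],20],[[-24,-27,2],24],[[-28,-31.5,4],27],[[-32,-36,6],30],[[-36,-40.5,8],33],[[-40,-45,10],35.2]]}}

```text
t: 2.72
eef_pos: [0.5216, -0.0821, 0.2605]
tool_rot: [-0.001, -0.627, 0.779, -0.005]
contact_force: [0.7, -1.1, 1.3]
gripper_width: 1.002
```

```bash
python3 -c "
from h import *
go([.570,.0197,.15],77.7); print(readout.get_obs()['q'])"
```

```text
t 2.73 tcp [ 0.5216 -0.0821  0.2605] shift cm [-11.0608  -2.488   10.9807] turn -0.1 F [ 0.6637 -1.0776  1.2934] w 1.002
[ 0.2701  0.2368 -0.2774  1.8798  0.0849  1.0314 -1.8298]
```

Emit:
{"name": "carry_out", "arguments": {"deltas": [[[-5,-1,4],0],[[-10,-2.4,8],0],[[-11.1,-2.5,11],0],[[-11.1,-2.5,11],0],[[-11.1,-2.5,11],0]]}}

```text
t: 3.35
eef_pos: [0.5702, 0.0189, 0.1504]
tool_rot: [-0.001, -0.626, 0.779, -0.005]
contact_force: [-0.2, -1.1, -0.3]
gripper_width: 1.003
```

```bash
python3 - <<'E'
from h import *
im=read_camera("top"); im2=read_camera("scene")
go([.570,.0197,.044],77.7)
a=cv2.resize(im[130:290,230:380,::-1],None,fx=2.6,fy=2.6); b=cv2.resize(im2[100:260,290:440,::-1],None,fx=2.6,fy=2.6)
cv2.imwrite("pics/g1.png",np.hstack([a,b]))
E
```

```text
t 3.45 tcp [0.5708 0.0186 0.1513] shift cm [-0.1664  0.1924 10.7296] turn -0.2 F [-0.1056  0.0191  0.24  ] w 0.998
```

View pics/g1.png

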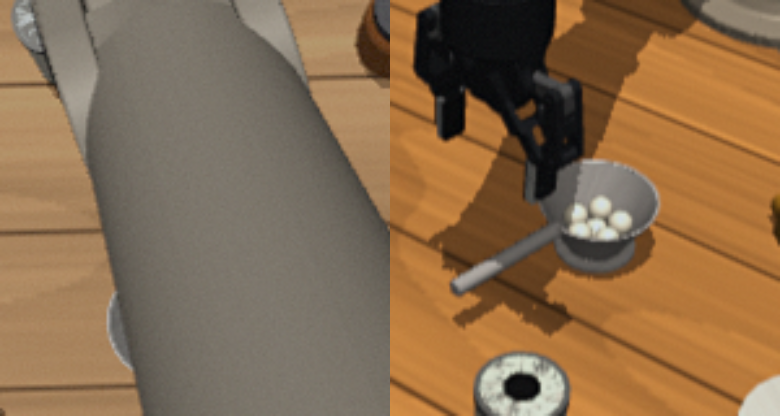

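The scene view shows the open jaws straddling the handle above it, with the six balls in the cup. I'll descend and grip.

Emit:
{"name": "carry_out", "arguments": {"deltas": [[[-0.15,0.2,5],0],[[-0.15,0.2,8.5],0],[[-0.15,0.2,10.7],0],[[-0.15,0.2,10.7],0],[[-0.15,0.2,10.7],0]]}}

```text
t: 4.08
eef_pos: [0.571, 0.0191, 0.046]
tool_rot: [0.001, -0.626, 0.78, -0.006]
contact_force: [0.4, 0.3, 0.4]
gripper_width: 0.995
```

Emit:
{"name": "carry_out", "arguments": {"deltas": [[[0,0,0],0],[[0,0,0],0],[[0,0,0],0],[[0,0,0],0],[[0,0,0],0],[[0,0,0],0]], "hand": 0, "newtons": 120}}

```text
t: 4.82
eef_pos: [0.5713, 0.0193, 0.0461]
tool_rot: [0.001, -0.626, 0.78, -0.006]
contact_force: [0.8, 0.8, 2.1]
gripper_width: 0.121
```

```bash
python3 -c "
from h import *
go([.570,.0197,.044],77.7)"
```

```text
t 4.83 tcp [0.5713 0.0193 0.0461] shift cm [-0.0118  0.1411  0.2124] turn -0.2 F [0.7994 0.7749 2.0548] w 0.121
```

Emit:
{"name": "carry_out", "arguments": {"deltas": [[[0,0,-0.5],0],[[0,0,-1],0],[[0,0,-1.5],0],[[0,0,-2.0],0],[[0,0,-2.5],0],[[0,0,-2.5],0]]}}

```text
t: 5.58
eef_pos: [0.5715, 0.0195, 0.0717]
tool_rot: [0.001, -0.626, 0.78, -0.007]
contact_force: [-0.3, -0.8, -4.5]
gripper_width: 0.12
```

```bash
python3 - <<'E'
from h import *
im2=read_camera("scene")
go([.570,.0197,.044],77.7)
cv2.imwrite("pics/g2.png",cv2.resize(im2[80:280,270:470,::-1],None,fx=2.5,fy=2.5))
E
```

```text
t 5.62 tcp [0.5712 0.0195 0.0714] shift cm [-0.0084  0.1574  2.7352] turn -0.2 F [ 0.6006 -0.2317 -3.5129] w 0.124
```

View pics/g2.png

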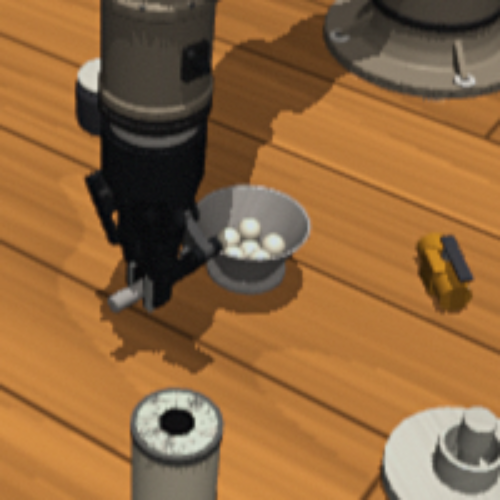

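The cup is off the bench and level, with all six balls in it. Now I'll lift and carry it.

Emit:
{"name": "carry_out", "arguments": {"deltas": [[[0,0,-2],0],[[0,0,-5],0],[[0,0,-8],0],[[0,0,-12],0],[[0,0,-16],0],[[0,0,-19],0],[[0,0,-21],0],[[0,0,-22],0],[[0,0,-22],0]]}}

```text
t: 6.75
eef_pos: [0.5691, 0.0214, 0.2913]
tool_rot: [0.001, -0.626, 0.78, -0.007]
contact_force: [0.7, 0.2, -2.9]
gripper_width: 0.123
```

```bash
python3 -c "
from h import *
go([.535,-.3485,.285],44); print(readout.get_obs()['torque'])"
```

```text
t 6.75 tcp [0.5691 0.0214 0.2913] shift cm [36.8487 -4.6842  0.9237] turn 33.5 F [ 0.7277  0.1511 -2.8965] w 0.123
[-0.0672 -0.3339 -0.0109]
```

Emit:
{"name": "carry_out", "arguments": {"deltas": [[[1,0,0],1],[[3,-0.5,0],3],[[7,-1,0],6],[[11.5,-1.5,0],10],[[16.5,-2,0],15],[[21.5,-2.8,0],20],[[26,-3.5,0],25],[[30,-4,0],29],[[33,-4.5,0],32],[[34.5,-4.7,0],33.5]]}}

```text
t: 8.0
eef_pos: [0.5392, -0.3281, 0.2936]
tool_rot: [0.003, -0.372, 0.928, -0.006]
contact_force: [0.4, 0.6, -3.6]
gripper_width: 0.12
```

```bash
python3 -c "
from h import *
go([.535,-.3485,.285],44); print(readout.get_obs()['torque'])"
```

```text
t 8.0 tcp [ 0.5392 -0.3281  0.2936] shift cm [ 1.718  -1.1745  0.875 ] turn -0.3 F [ 0.3666  0.6107 -3.6429] w 0.12
[-0.2371 -0.2869 -0.0136]
```

Emit:
{"name": "carry_out", "arguments": {"deltas": [[[0.8,-0.6,0.3],0],[[1.7,-1.2,0.8],0],[[1.7,-1.2,0.9],0],[[1.7,-1.2,0.9],0],[[1.7,-1.2,0.9],0]]}}

```text
t: 8.62
eef_pos: [0.5358, -0.3477, 0.285]
tool_rot: [0.003, -0.373, 0.928, -0.006]
contact_force: [-0.1, 0.0, -3.3]
gripper_width: 0.123
```

Emit:
{"name": "carry_out", "arguments": {"deltas": [[[0,0,0],0],[[0,0,0],0]], "newtons": 70}}

```text
t: 8.88
eef_pos: [0.5359, -0.3474, 0.2851]
tool_rot: [0.003, -0.373, 0.928, -0.006]
contact_force: [1.0, 0.8, -3.3]
gripper_width: 0.119
```

```bash
python3 - <<'E'
from h import *
im2=read_camera("scene"); im=read_camera("top")
go([.535,-.3485,.285],44); print(readout.get_obs()['torque'])
a=im2[0:200,100:360,::-1]; b=im[130:330,380:640,::-1]
cv2.imwrite("pics/g3.png",cv2.resize(np.hstack([a,b]),None,fx=1.5,fy=1.5))
E
```

```text
t 8.97 tcp [ 0.5358 -0.3476  0.285 ] shift cm [ 0.123  -0.0113  0.004 ] turn -0.2 F [ 1.1732 -0.3773 -3.0772] w 0.122
[-0.3246 -0.2507 -0.0168]
```

View pics/g3.png

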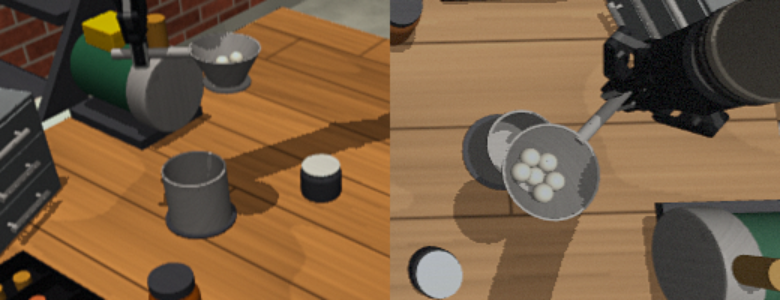

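The cup is level beyond the canister with all six balls aboard. I'll loosen the grip in steps and read the tilt from the moment, which is 0.41 N·m when level.

Emit:
{"name": "carry_out", "arguments": {"deltas": [[[0,0,0],0],[[0,0,0],0]], "newtons": 50}}

```text
t: 9.22
eef_pos: [0.5358, -0.3476, 0.285]
tool_rot: [0.003, -0.373, 0.928, -0.006]
contact_force: [0.3, 1.3, -3.6]
gripper_width: 0.121
```

```bash
python3 - <<'E'
from h import *
print(np.linalg.norm(readout.get_obs()['torque']))
E
```

```text
0.3266460051815333
```

Emit:
{"name": "carry_out", "arguments": {"deltas": [[[0,0,0],0],[[0,0,0],0]], "newtons": 38}}

```text
t: 9.48
eef_pos: [0.5358, -0.3476, 0.285]
tool_rot: [0.003, -0.373, 0.928, -0.006]
contact_force: [-0.2, 0.0, -2.7]
gripper_width: 0.122
```

```bash
python3 - <<'E'
from h import *
print(np.linalg.norm(readout.get_obs()['torque']))
E
```

```text
0.3906282889552646
```

Emit:
{"name": "carry_out", "arguments": {"deltas": [[[0,0,0],0],[[0,0,0],0]], "newtons": 28}}

```text
t: 9.72
eef_pos: [0.5358, -0.3476, 0.285]
tool_rot: [0.003, -0.373, 0.928, -0.006]
contact_force: [0.6, -1.9, -3.9]
gripper_width: 0.121
```

```bash
cat >> h.py <<'E'
def tilt():
    for n in("scene","top"):
        im=read_camera(n); p=f"pics/t_{n}_{readout.get_obs()['t']:.2f}.png"; cv2.imwrite(p,im[:,:,::-1])
        print(n,[(np.round(d["centre"]),round(d["score"],2)) for d in models.spot_in("cup_rim",n)[:1]],p)
    print(np.linalg.norm(readout.get_obs()['torque']))
E
python3 -c "
from h import *
tilt()"
```

```text
scene [(array([ 38., 245.]), 0.71)] pics/t_scene_9.78.png
top [(array([240., 496.]), 0.88)] pics/t_top_9.88.png
0.32958145918489945
```

Emit:
{"name": "carry_out", "arguments": {"deltas": [[[0,0,0],0],[[0,0,0],0]], "newtons": 23}}

```text
t: 10.18
eef_pos: [0.5358, -0.3476, 0.285]
tool_rot: [0.003, -0.373, 0.928, -0.006]
contact_force: [0.1, -0.2, -4.2]
gripper_width: 0.12
```

```bash
python3 -c "
from h import *
tilt()"
```

```text
scene [(array([ 35., 246.]), 0.93)] pics/t_scene_10.22.png
top [(array([239., 495.]), 0.56)] pics/t_top_10.32.png
0.3452911691642929
```

At 20–23 N the pads still hold the cup nearly level, so it won't swing down by gravity. Instead I'll hook the cup's foot against the canister's outer wall and swing the handle up over the near rim. The side of the canister facing −θ is cramped by the cabinet, so I'll come in from +y. I'll regrip firmly and move around there.

Emit:
{"name": "carry_out", "arguments": {"deltas": [[[0,0,0],0],[[0,0,-1],0],[[0,0,-2],0]], "newtons": 120}}

```text
t: 10.75
eef_pos: [0.5357, -0.3475, 0.306]
tool_rot: [0.003, -0.373, 0.928, -0.006]
contact_force: [0.7, 0.8, -3.7]
gripper_width: 0.118
```

```bash
python3 -c "
from h import *
go([.50,-.085,.25],0)
print(back('top',562,192,0),back('top',520,110,.15))"
```

```text
t 10.75 tcp [ 0.5357 -0.3475  0.306 ] shift cm [-15.5898  21.4951   5.3243] turn 43.8 F [ 0.7201  0.8054 -3.6787] w 0.118
[ 0.5852 -0.5781  0.    ] [ 0.7283 -0.4188  0.15  ]
```

View pics/t_scene_10.22.png

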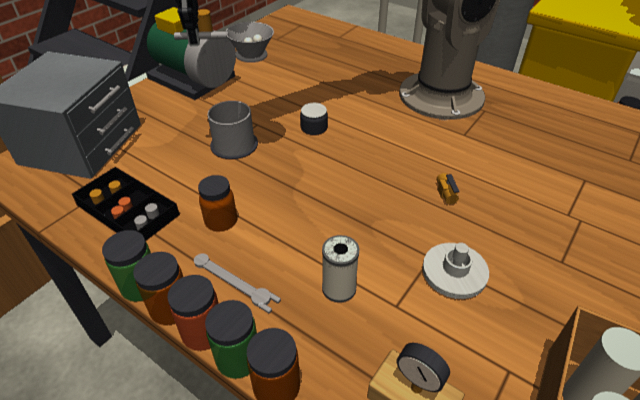

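The cup has drooped only slightly. Now I'll swing round by −136° and shift over.

Emit:
{"name": "carry_out", "arguments": {"deltas": [[[-0.6,1,0],-3],[[-2,3,0],-8],[[-4,5.5,0.5],-16],[[-6,8.5,1],-25],[[-8,11.5,2],-34],[[-10.5,14.5,3],-43],[[-12.5,17.5,4],-52],[[-14,19.5,5],-61],[[-15,21,5.3],-70],[[-15.6,21.5,5.3],-78]]}}

```text
t: 12.0
eef_pos: [0.4991, -0.0827, 0.2501]
tool_rot: [0.001, 0.876, -0.482, 0.006]
contact_force: [-0.1, 0.2, -2.7]
gripper_width: 0.12
```

```bash
python3 -c "
from h import *
go([.50,-.085,.25],0);print(readout.get_obs()['q'])"
```

```text
t 12.0 tcp [ 0.4991 -0.0827  0.2501] shift cm [0.2425 0.0461 0.016 ] turn -57.7 F [-0.0952  0.1875 -2.7038] w 0.12
[ 0.3856  0.219  -0.4008  1.9363  0.1116  0.9964 -1.0729]
```

Emit:
{"name": "carry_out", "arguments": {"deltas": [[[0.2,0,0],-6],[[0.2,0,0],-15],[[0.2,0,0],-24],[[0.2,0,0],-33],[[0.2,0,0],-42],[[0.2,0,0],-50],[[0.2,0,0],-55],[[0.2,0,0],-57.7],[[0.2,0,0],-57.7]]}}

```text
t: 13.12
eef_pos: [0.4996, -0.0837, 0.2502]
tool_rot: [0.004, 1.0, 0.001, 0.005]
contact_force: [0.4, -0.2, -2.8]
gripper_width: 0.124
```

```bash
python3 - <<'E'
from h import *
go([.50,-.085,.135],0); print(axes())
im2=read_camera("scene"); im=read_camera("top")
a=im2[0:200,160:420,::-1]; b=im[130:330,290:550,::-1]
cv2.imwrite("pics/g4.png",cv2.resize(np.hstack([a,b]),None,fx=1.5,fy=1.5))
E
```

```text
t 13.12 tcp [ 0.4996 -0.0837  0.2502] shift cm [-0.0634  0.0292 11.5216] turn 0.1 F [ 0.3545 -0.2452 -2.7703] w 0.124
[[ 1.      0.0019  0.0091]
 [ 0.0019 -1.     -0.0085]
 [ 0.0091  0.0085 -0.9999]]
```

View pics/g4.png

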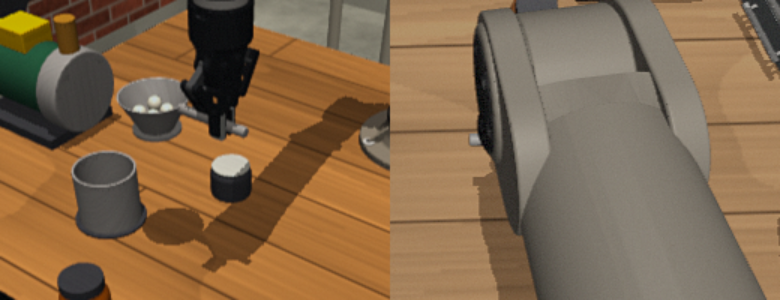

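```bash
python3 - <<'E'
from h import *
g=readout.get_obs()["eef_pos"]
for d in (0,5,10,15,20):
    c,s=np.cos(np.radians(d)),np.sin(np.radians(d))
    W=lambda x,z: g+[0,(x*c-z*s),x*s+z*c]
    print(d,"rim",proj("scene",W(-.115,.006))[0],"foot",proj("scene",W(-.115,-.046))[0],"tip",proj("scene",W(.037,0))[0])
im=cv2.imread("pics/g4.png")
E
```

```text
0 rim [261.0211  61.6832] foot [263.2074  84.7355] tip [323.0288  87.9174]
5 rim [261.4239  66.2577] foot [265.2309  89.579 ] tip [322.9708  86.3717]
10 rim [262.1484  70.8804] foot [267.5267  94.3252] tip [322.7897  84.7839]
15 rim [263.1836  75.5214] foot [270.0785  98.9489] tip [322.4861  83.1666]
20 rim [264.5174  80.1519] foot [272.8697 103.4259] tip [322.0618  81.5328]
```

Comparing with projections, the cup's tilt is only about 5°. I'll lower it behind the rim and approach until the foot touches.

Emit:
{"name": "carry_out", "arguments": {"deltas": [[[-0.05,0,3],0],[[-0.05,0,6],0],[[-0.05,0,9],0],[[-0.05,0,10.4],0],[[-0.05,0,10.6],0],[[-0.05,1,10.6],0],[[-0.05,2,10.6],0],[[-0.05,2.6,10.6],0],[[-0.05,2.6,10.6],0]]}}

```text
t: 14.35
eef_pos: [0.5004, -0.1119, 0.1447]
tool_rot: [0.004, 1.0, -0.0, 0.005]
contact_force: [-0.4, 0.3, -3.4]
gripper_width: 0.119
```

Emit:
{"name": "carry_out", "arguments": {"deltas": [[[0,0.3,0],0],[[0,0.6,0],0],[[0,0.9,0],0],[[0,0.9,0],0]], "newtons": 40}}

```text
t: 14.85
eef_pos: [0.5003, -0.1211, 0.1448]
tool_rot: [0.005, 1.0, -0.001, 0.005]
contact_force: [-0.3, 1.0, -3.8]
gripper_width: 0.119
```

```bash
python3 - <<'E'
from h import *
im2=read_camera("scene")
go([.50,-.118,.1445],0)
cv2.imwrite("pics/g5.png",cv2.resize(im2[50:200,180:360,::-1],None,fx=3,fy=3))
E
```

```text
t 14.9 tcp [ 0.5003 -0.1209  0.1448] shift cm [-0.0304 -0.2927  0.0242] turn -0.1 F [ 0.4185  0.2697 -3.9359] w 0.121
```

View pics/g5.png

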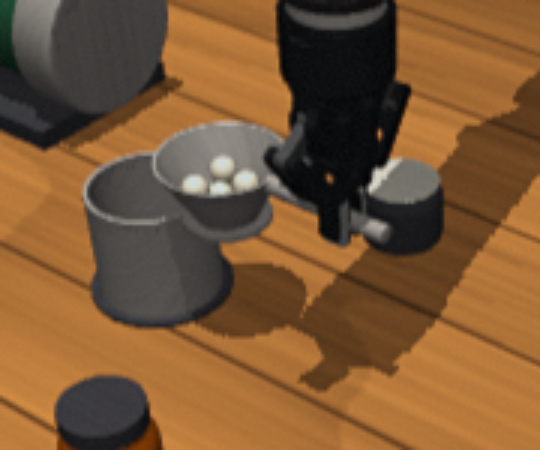

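The foot is touching the canister's near wall just below the rim, and the lip overhangs the mouth. I'll loosen the grip and swing up along the arc.

Emit:
{"name": "carry_out", "arguments": {"deltas": [[[0,0.6,-1.2],0],[[0,1.3,-2.4],0],[[0,2.0,-3.5],0],[[0,2.9,-4.6],0],[[0,3.9,-5.5],0],[[0,4.9,-6.4],0],[[0,4.9,-6.4],0]], "newtons": 22}}

```text
t: 15.78
eef_pos: [0.4999, -0.1707, 0.2099]
tool_rot: [0.005, 1.0, -0.002, 0.005]
contact_force: [-0.5, -1.3, -4.3]
gripper_width: 0.122
```

```bash
python3 - <<'E'
from h import *
im2=read_camera("scene")
go([.50,-.118,.1445],0)
cv2.imwrite("pics/g6.png",cv2.resize(im2[40:190,180:360,::-1],None,fx=2.5,fy=2.5))
E
```

```text
t 15.82 tcp [ 0.4996 -0.1698  0.2093] shift cm [-0.0393 -5.2335  6.4382] turn -0.1 F [ 0.4067 -0.1112 -2.6039] w 0.124
```

View pics/g6.png

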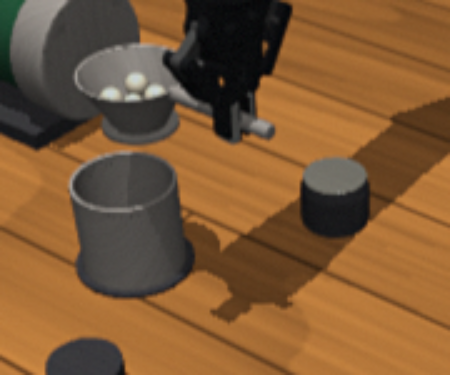

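The cup rose level out of the hook, since friction in the pads outdid the 3 mm lead. I'll go back, hook deeper, and lead with a horizontal push before raising.

Emit:
{"name": "carry_out", "arguments": {"deltas": [[[0,-2,-0.5],0],[[0,-5,0],0],[[0,-6,2],0],[[0,-6,4],0],[[0,-6,6],0],[[0,-6,6.8],0],[[0,-6,6.8],0]], "newtons": 50}}

```text
t: 16.7
eef_pos: [0.5002, -0.1093, 0.1406]
tool_rot: [0.004, 1.0, -0.0, 0.005]
contact_force: [0.0, -0.8, -2.9]
gripper_width: 0.124
```

Emit:
{"name": "carry_out", "arguments": {"deltas": [[[0,0.8,0],0],[[0,1.3,0],0],[[0,1.8,-0.2],0],[[0,2.2,-0.6],0],[[0,2.2,-0.6],0]], "newtons": 20}}

```text
t: 17.32
eef_pos: [0.5021, -0.1216, 0.1485]
tool_rot: [-0.001, 1.0, 0.003, 0.006]
contact_force: [-1.6, 26.9, 4.0]
gripper_width: 0.117
```

```bash
cat >> h.py <<'E'
def shot(name,box=(180,20,360,190),k=2.5):
    im=read_camera("scene"); x0,y0,x1,y1=box
    cv2.imwrite(name,cv2.resize(im[y0:y1,x0:x1,::-1],None,fx=k,fy=k))
E
python3 - <<'E'
from h import *
shot("pics/g7.png")
go([.50,-.118,.1445],0)
E
```

```text
t 17.38 tcp [ 0.502  -0.1216  0.1483] shift cm [-0.2051 -0.3562  0.3822] turn 0.3 F [-0.8248 25.6256  4.4394] w 0.125
```

View pics/g7.png

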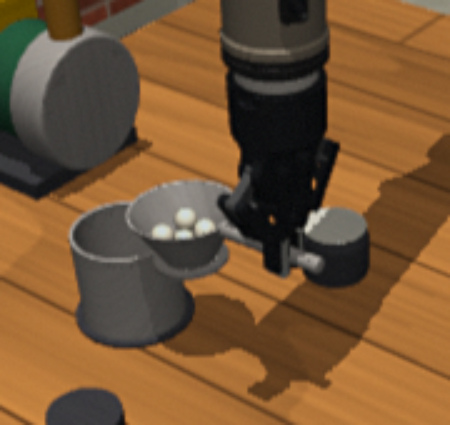

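The push reached 27 N without turning the cup: sliding the foot down the wall is self-locking. Raising while pushed should hold the foot by wall friction, so I'll try that with a moderate lead.

Emit:
{"name": "carry_out", "arguments": {"deltas": [[[0,0.7,-0.5],0],[[0,1.0,-1.1],0],[[0,1.4,-1.7],0],[[0,1.8,-2.3],0],[[0,2.2,-2.9],0],[[0,2.7,-3.5],0]], "newtons": 20}}

```text
t: 18.12
eef_pos: [0.5021, -0.1481, 0.1837]
tool_rot: [-0.002, 1.0, 0.003, 0.007]
contact_force: [2.0, 3.9, -4.0]
gripper_width: 0.123
```

```bash
python3 - <<'E'
from h import *
shot("pics/g8.png")
go([.50,-.118,.1445],0)
im=cv2.imread("pics/g8.png")
E
```

```text
t 18.18 tcp [ 0.5025 -0.1486  0.1844] shift cm [-0.2918 -3.0437  4.0009] turn 0.3 F [ 0.6942  4.6442 -2.8289] w 0.117
```

View pics/g8.png

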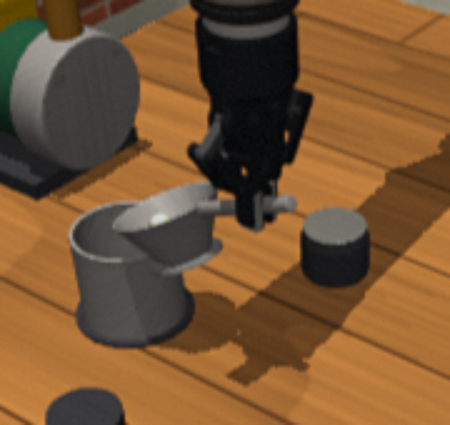

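The cup has tipped to about 25°, still hooked, with the balls inside. That was my 12th picture, so from here I'll measure numerically. I'll fit the cup's tilt from image edges.

```bash
cat >> h.py <<'E'
def fit(phis=range(0,111,2),slides=(-.015,-.01,-.005,0,.005,.01)):
    """tilt (deg) and grip slide along handle, from edges in both cameras; handle lies toward +y"""
    g=readout.get_obs()["eef_pos"]; D={}
    for n in("scene","top"):
        e=cv2.Canny(cv2.GaussianBlur(read_camera(n),(3,3),0),40,100)
        D[n]=np.minimum(cv2.distanceTransform(255-e,cv2.DIST_L2,3),6)
    res=[]
    for d in phis:
        c,s=np.cos(np.radians(d)),np.sin(np.radians(d))
        for sl in slides:
            W=lambda P: g+np.c_[P[:,0],P[:,1]*c-P[:,2]*s,P[:,1]*s+P[:,2]*c]
            q=lambda r,z: np.c_[r*np.cos(a),r*np.sin(a)-.115+sl,0*a+z]
            l=np.linspace(.02,.037,12)+sl; hd=np.vstack([np.c_[0*l+.007,l,0*l],np.c_[0*l-.007,l,0*l]])
            P=np.vstack([W(q(.05,.006)),W(q(.034,-.046)),W(hd)])
            v=0
            for n,w in(("scene",1),):
                u=np.round(proj(n,P)).astype(int); ok=(u[:,0]>=0)&(u[:,0]<640)&(u[:,1]>=0)&(u[:,1]<400)
                v+=w*np.where(ok,D[n][np.clip(u[:,1],0,399),np.clip(u[:,0],0,639)],6).mean()
            res.append((round(v,3),d,sl))
    res.sort(); print("fit",res[:4])
def balls():
    for n in("scene","top"):
        read_camera(n)
        print(n,"balls",[(np.round(d["centre"]).astype(int).tolist(),round(d["score"],2)) for d in models.spot_in("ball0_center",n)[:8]],
          "rim",[(np.round(d["centre"]).astype(int).tolist(),round(d["score"],2)) for d in models.spot_in("cup_rim",n)[:1]])
E
python3 -c "
from h import *
fit(); balls()"
```

```text
fit [(np.float32(1.227), 24, 0.005), (np.float32(1.249), 24, 0), (np.float32(1.286), 24, 0.01), (np.float32(1.379), 22, 0.01)]
scene balls [] rim [([111, 253], 0.63)]
top balls [] rim []
```

Emit:
{"name": "carry_out", "arguments": {"deltas": [[[0,0.9,-0.6],0],[[0,1.5,-1.2],0],[[0,2.6,-2.1],0],[[0,3.7,-2.9],0],[[0,4.9,-3.6],0],[[0,6.0,-4.1],0]]}}

```text
t: 19.32
eef_pos: [0.5013, -0.2082, 0.2243]
tool_rot: [-0.002, 1.0, 0.003, 0.006]
contact_force: [1.8, 0.7, -4.5]
gripper_width: 0.12
```

```bash
python3 -c "
from h import *
go([.5,-.25,.24]);fit(range(20,90,1)); balls()"
```

```text
t 19.32 tcp [ 0.5013 -0.2082  0.2243] shift cm [-0.1348  4.1705 -1.5921] turn 0 F [ 1.8017  0.7337 -4.5259] w 0.12
fit [(np.float32(1.203), 46, 0), (np.float32(1.262), 47, 0.005), (np.float32(1.262), 51, 0.01), (np.float32(1.274), 50, 0.005)]
scene balls [([190, 448], 0.35)] rim [([104, 246], 0.66)]
top balls [([312, 411], 0.5)] rim [([223, 429], 0.84)]
```

Emit:
{"name": "carry_out", "arguments": {"deltas": [[[0,1.4,-0.5],0],[[0,2.6,-0.8],0],[[0,3.9,-1.05],0],[[0,5.3,-1.2],0],[[0,5.3,-1.2],0]]}}

```text
t: 20.35
eef_pos: [0.5024, -0.2619, 0.2363]
tool_rot: [-0.001, 1.0, 0.002, 0.007]
contact_force: [-0.1, 0.8, 0.2]
gripper_width: 0.12
```

```bash
python3 -c "
from h import *
go([.5,-.27,.235]);fit(range(40,110,1)); balls()"
```

```text
t 20.35 tcp [ 0.5024 -0.2619  0.2363] shift cm [-0.2497  0.807   0.1287] turn 0 F [-0.0569  0.7989  0.186 ] w 0.12
fit [(np.float32(1.178), 55, 0.01), (np.float32(1.214), 54, 0.01), (np.float32(1.226), 56, 0.01), (np.float32(1.24), 54, 0.005)]
scene balls [([286, 241], 0.31)] rim [([101, 240], 0.65)]
top balls [] rim [([225, 456], 0.91)]
```

```bash
cat >> h.py <<'E'
def white(n,box):
    im=read_camera(n); x0,y0,x1,y1=box; r=im[y0:y1,x0:x1].astype(int)
    m=((r.min(2)>150)&(np.ptp(r,axis=2)<35)).astype(np.uint8)
    k,_,st,ce=cv2.connectedComponentsWithStats(m)
    return [(np.round(ce[i]+[x0,y0]).astype(int).tolist(),int(st[i,4])) for i in range(1,k) if st[i,4]>3]
E
python3 - <<'E'
from h import *
fit(range(62,110,1))
print(white("scene",(190,40,290,160)),white("top",(400,180,520,290)))
g=readout.get_obs()["eef_pos"]
for d,sl in((55,.01),(63,.005),(70,.005),(75,0)):
    c,s=np.cos(np.radians(d)),np.sin(np.radians(d)); W=lambda x,z: g+[0,x*c-z*s,x*s+z*c]
    for nm,x,z in(("rimc",-.115+sl,.006),("lipF",-.165+sl,.006),("lipB",-.065+sl,.006),("tip",.037+sl,0)):
        print(d,nm,W(x,z),proj("scene",W(x,z))[0],proj("top",W(x,z))[0])
E
```

```text
fit [(np.float32(1.401), 65, -0.01), (np.float32(1.419), 67, 0), (np.float32(1.429), 66, -0.005), (np.float32(1.431), 65, -0.015)]
[([204, 41], 5), ([249, 47], 11), ([245, 103], 7), ([208, 114], 4), ([220, 112], 4)] [([458, 216], 35), ([441, 218], 6), ([470, 219], 7)]
55 rimc [ 0.5023 -0.3252  0.1535] [221.6957  87.9406] [485.9301 222.973 ]
55 lipF [ 0.5023 -0.3539  0.1125] [215.3259  99.5653] [491.4157 224.8484]
55 lipB [ 0.5023 -0.2966  0.1944] [228.561   75.4114] [479.7973 220.8762]
55 tip [ 0.5023 -0.2331  0.2746] [246.3886  48.8595] [460.8243 216.0845]
63 rimc [ 0.5023 -0.3154  0.1408] [225.6569  94.2382] [478.0012 223.827 ]
63 lipF [ 0.5023 -0.3381  0.0962] [221.2352 107.7279] [480.1476 225.8843]
63 lipB [ 0.5023 -0.2927  0.1853] [230.4205  79.7057] [475.5833 221.5095]
63 tip [ 0.5023 -0.241   0.2735] [243.5113  48.2809] [465.536  216.0441]
70 rimc [ 0.5023 -0.3033  0.1347] [229.8954  98.2393] [470.5633 224.319 ]
70 lipF [ 0.5023 -0.3205  0.0878] [227.1993 113.2669] [469.9364 226.5226]
70 lipB [ 0.5023 -0.2862  0.1817] [232.7964  82.0701] [471.2734 221.8233]
70 tip [ 0.5023 -0.2457  0.2755] [241.6546  46.6828] [468.9897 215.8035]
75 rimc [ 0.5023 -0.2956  0.1265] [232.8596 102.462 ] [465.022  224.8637]
75 lipF [ 0.5023 -0.3086  0.0782] [231.4354 118.3735] [462.5003 227.1272]
75 lipB [ 0.5023 -0.2827  0.1748] [234.3893  85.3722] [467.8838 222.2949]
75 tip [ 0.5023 -0.2505  0.2718] [240.1051  47.7713] [471.0853 216.0267]
```

The cup held at about 52° but slipped off the hook and now hangs above the mouth with the balls still in. I'll go back, re-hook, and push more horizontally. At this tilt a pure push works.

Emit:
{"name": "carry_out", "arguments": {"deltas": [[[-0.2,0,-1],0],[[-0.2,0,-1.8],0],[[-0.2,-2,-1.8],0],[[-0.2,-4.5,-1.8],0],[[-0.2,-6.2,-1.5],0],[[-0.2,-6.4,-0.6],0],[[-0.2,-6.4,0],0],[[-0.2,-6.4,0],0]], "newtons": 40}}

```text
t: 21.95
eef_pos: [0.4992, -0.1969, 0.2352]
tool_rot: [-0.002, 1.0, 0.003, 0.006]
contact_force: [-0.6, -0.4, -3.1]
gripper_width: 0.12
```

```bash
python3 - <<'E'
from h import *
go([.5,-.27,.235]);fit(range(35,90,1))
print(white("scene",(190,20,290,160)),white("top",(400,180,520,290)))
g=readout.get_obs()["eef_pos"]
for d,sl in((46,0),(50,.005),(54,.005),(58,.01)):
    c,s=np.cos(np.radians(d)),np.sin(np.radians(d)); W=lambda x,z: g+[0,x*c-z*s,x*s+z*c]
    for nm,x,z in(("tip",.037+sl,0),("foot",-.149+sl,-.046)):
        print(d,nm,W(x,z),proj("scene",W(x,z))[0],proj("top",W(x,z))[0])
E
```

```text
t 21.95 tcp [ 0.4992 -0.1969  0.2352] shift cm [ 0.0321  7.3063 -0.0032] turn 0 F [-0.5989 -0.4234 -3.1261] w 0.12
fit [(np.float32(1.343), 65, -0.01), (np.float32(1.358), 66, -0.005), (np.float32(1.379), 67, -0.005), (np.float32(1.379), 67, 0)]
[([204, 39], 17), ([274, 56], 10), ([268, 112], 8), ([208, 114], 4)] [([417, 218], 42), ([408, 225], 19), ([467, 242], 41), ([465, 248], 40)]
46 tip [ 0.5    -0.1709  0.263 ] [271.5013  62.6387] [419.8317 219.4331]
46 foot [ 0.5    -0.2671  0.0973] [244.3966 117.0524] [445.7335 227.8811]
50 tip [ 0.5    -0.1696  0.2686] [271.806   60.2192] [419.9288 219.0406]
50 foot [ 0.5    -0.254   0.0965] [248.7175 119.2588] [439.2105 228.0818]
54 tip [ 0.5    -0.172   0.2704] [270.8297  59.0307] [421.6728 218.8678]
54 foot [ 0.5    -0.2441  0.0929] [252.1474 122.0763] [433.8363 228.3787]
58 tip [ 0.5    -0.1717  0.2763] [270.6955  56.2731] [422.5226 218.4234]
58 foot [ 0.5    -0.2313  0.0941] [256.3431 123.53  ] [427.7869 228.4797]
```

```bash
python3 - <<'E'
from h import *
def asc(im,box,s=1):
    x0,y0,x1,y1=box; g=cv2.cvtColor(im,cv2.COLOR_RGB2GRAY)[y0:y1:s,x0:x1:s]
    for r in g: print("".join(" .:-=+*#%@"[min(9,v*10//230)] for v in r))
im=read_camera("top"); cv2.imwrite("pics/top_x.png",im[:,:,::-1]); asc(im,(428,200,496,262)); print("ORIG")
o=cv2.imread("pics/top0.png")[:,:,::-1]; asc(o,(428,200,496,262))
E
```

```text
.  .      .     ..  ... .                         .      .  .
              . .     . .    . . .  .   .     .         .    .      
  ..            .    . .     ......   .           .            .    
  .             .    . .    . . ..         .       . . .            
. .  .               . .       ..   .     . .  .       .      .     
   .         .   ..    .   ....     .. .      . .      .            
     .    .   .        . .   .. .     .       . .                .  
  .              .        .  . .  .            ..    .   . .     .  
.                     .    ..   .   ..          .   .. .        .   
     .           .    ..     . . ..           .    .     .         .
             .    .   . .    . ..      .                     . .    
          .    .  .      .  .                           .           
..        .  .     . .     .  ...  . .  .   .  ..        .  .       
      .      .    .    ..    .      . .  .      .   .     ..     .  
             .    ..    .        .    ..               .  .     .   
              .       .  ..    .     .  . .               .     .   
   
[... 6819 characters left out ...]
             
                 .          .    .                                  
               .    .  ..                                           
                              . .                                   
                    .                                               
                                                                    
                                                                    
  .        .    .              .                  .        .  ..   .
.  .  ..          .   .  . .        .  .   .      .  .    .       ..
.. .  .   .  .  .   .                   . .      .   .  .   .  .  ..<stdin>:4: RuntimeWarning: overflow encountered in scalar multiply
```

```bash
cat >> h.py <<'E'
def asc(im,box):
    x0,y0,x1,y1=box; g=cv2.cvtColor(np.ascontiguousarray(im),cv2.COLOR_RGB2GRAY)[y0:y1,x0:x1].astype(int)
    for r in g: print("".join(" .:-=+*#%@"[min(9,v*10//230)] for v in r))
E
python3 - <<'E'
from h import *
asc(cv2.imread("pics/top_x.png")[:,:,::-1],(428,202,496,258)); print("ORIG")
asc(cv2.imread("pics/top0.png")[:,:,::-1],(428,202,496,258)); print("SCENE")
im=read_camera("scene"); cv2.imwrite("pics/sc_x.png",im[:,:,::-1]); asc(im,(200,50,290,162))
E
```

```text
- ..       ... .::--:::::::::::::::::::.      .  ..     .....  . ..:
=:..       ..  .:.--:::::.:.:::::::::::.   .       . . .....:. ....:
*+:  .    ... ...:--::::::::.:::::::::.:  . .  .       ....::.....::
**=.       ......:---:.:.:::::::::::::::.     . .   .. ....:::....:-
+:   .    .......:---::::::::::::::::::.:.    . . ...  ..........:::
:..        .....:::--:::::::::::::::::::.    ....    .   :..:....:::
:       .  ... ..::--:::::::::..:::::::::.   ....   .. . .......:::-
.    .    .... ..::--::::::::::::::::::::. ...:.  ..     .. ....:::-
           ... ..::--::::::::::::::::::::.  ..::   . . ..  ....::::-
.      .  .... ..::---:::::::::::::::::::.. ..::.     ....  ...:::--
..        . .. ..::---::::::::::::::::::::. ...:.        .....::----
.     .    ...  .:::--::::::.::::::::::::::. ....  .. .   ....:::--=
.   .       ... ..::--:::::::::::::::::::::. ..        . ....:::---=
:.          ... ..::---:::::::::::::::::::::.  .  .     ....::::--==
-:.  .     . ..  .:::--::::::::::::::::::::::..     ..   ..:::::-===
            ... ..:::---::::::::::::::::::::::.    .    ..:::::--
[... 16130 characters left out ...]
---------------::::....:---------::-::::::::::::::::::::::::::=
+++++++++++++++=:..::::----------------:::::::..::-------------::::::::::::::::::::::::::-
++++++++++++++++=-...:::::::::::::::::::::...::::----------------:::::::::::::::::::------
++++++++++++++++++=--...:::::::::::::.:..::--=-:::::-:------------:::::::::::::::::-++=+++
+++++++++++++++++++++=--:.............:--==+++=-=:::::-:-------------:::::::::::::=+++++++
++++++++++++++++++++++++==----------::-=+++++++=+====-::--------------:::::::::::-++++++++
++++++++++++++++++++++++++++++++++++=---==+++++++++++=====--:----------:-:::::---==+++++++
+++++++++++++++++++++++++++++++++++++==---==++++++++++++++==------------:::::=+++======+++
```

The character view helped: the dark disc in the scene picture is the foot's underside, so the tilt is really about 65°. It also looks as if at least one ball is already on the canister floor, at top-view (468,243). I'll lift, move the lip inside the mouth and push it on the far inner wall to tip further.

Emit:
{"name": "carry_out", "arguments": {"deltas": [[[0,0.5,-1.5],0],[[0,1,-3],0],[[0,3,-3],0],[[0,5,-3],0],[[0,6.5,-2.6],0],[[0,6.6,-1.5],0],[[0,6.6,-0.4],0],[[0,6.6,-0.3],0]], "newtons": 60}}

```text
t: 23.25
eef_pos: [0.4997, -0.2612, 0.2376]
tool_rot: [-0.003, 1.0, 0.004, 0.005]
contact_force: [0.1, 0.0, -2.2]
gripper_width: 0.123
```

```bash
python3 - <<'E'
from h import *
go([.5,-.262,.238]); fit(range(45,110,1),(-.02,-.015,-.01,-.005,0,.005,.01))
im=read_camera("scene"); cv2.imwrite("pics/sc_y.png",im[:,:,::-1]); asc(im[::2],(195,18,265,65))
im=read_camera("top"); asc(im[::2],(428,100,500,128))
E
```

```text
t 23.25 tcp [ 0.4997 -0.2612  0.2376] shift cm [ 0.0254  0.0829 -0.0378] turn 0 F [ 0.0645  0.0078 -2.2286] w 0.123
fit [(np.float32(1.319), 54, 0.01), (np.float32(1.335), 55, 0.005), (np.float32(1.341), 54, 0.005), (np.float32(1.35), 56, 0.01)]
******+===++:  .:::....   ::                         .=.    :=========
***********#*:  ...       .:.                         .    .==========
**********#+=-:                              .             :+++=======
********#*=-:::::                                         .=======+=+=
********=-::::::::.                  .            .=##*+---===========
*******=::::::::::::.                :            .+##*#*++===========
*****+-:::::::::::::::.              .            -::-=+--=++++++++===
++***-::::::::::::::::::                         :--:::.:=+=======++++
++*+=-:::::::::::::::::::.                      .--:::::==============
+++=-::::::::::::::::::::::::...           ..   :-::::.:==============
+++-::::::::::::::::::::::::::::::.       :::  .:::::.:===-===========
++=-::::::::::::::::::::::::::::::.       :::..:::::::++++++===--=====
==
[... 3826 characters left out ...]
-------------==-       ..... ..       .    
=-::::::::::::------:::-------------------==-..    . .......     .. ..  
--:.:::::::::::-----:-=-::-:--------------===:       .. .....    ...  .:
--=:::::::::::::::-::::=+==-::-------------===-.  .  .      ....     .::
==-=-::::::::::::::::::::=+=+=-:::--------====-:.       ....:......:::::
-----::::::::::::::::::::::-+=====-:::-------=::::      ..::::.....:::::
--=====-:::::::::::::::-::::::-=+=+**=::::----::::=:        . . ...:::::
=-=-=====-::::::::::::::::::::::::--=+++=::--==+=+=+=:     ..  . .::::::
=--==--=---=::::::::::::::::-:::::::::::::---+***+****-     .... .::::::
===============-:::::::::::::::::::::--==-===-+********=:  .......::::::
```

```bash
python3 - <<'E'
from h import *
from scipy.optimize import least_squares
for g,obs in(((.4992,-.1969,.2352),[(275,55.5),(267,117)]),((.4997,-.2612,.2376),[(250,46),(246,107)])):
    g=np.array(g)
    def f(p):
        c,s=np.cos(p[0]),np.sin(p[0]); W=lambda x,z: g+[0,x*c-z*s,x*s+z*c]
        return np.r_[proj("scene",W(.037+p[1],0))[0]-obs[0],proj("scene",W(-.115+p[1],-.046))[0]-obs[1]]
    r=least_squares(f,[1.,0]); print(np.degrees(r.x[0]),r.x[1],r.fun)
E
```

```text
61.52235034059084 0.015354229671037993 [-4.3054 -1.7896 -2.3452 -1.3276]
62.68322255565516 0.013332843096502464 [-4.9904 -1.9753 -2.9199 -0.7989]
```

The tilt is about 62° and the grip is about 101 mm from the cup's axis. I'll lower the lip inside the mouth and push it against the far inner wall.

Emit:
{"name": "carry_out", "arguments": {"deltas": [[[0,0,1],0],[[0,0,2],0],[[0,1.2,2],0],[[0,2.2,1.8],0],[[0,3.2,1.4],0],[[0,4.2,1.0],0],[[0,5.0,0.7],0],[[0,5.8,0.5],0],[[0,6.6,0.3],0],[[0,6.6,0.3],0]], "newtons": 22}}

```text
t: 24.7
eef_pos: [0.5012, -0.3289, 0.2364]
tool_rot: [-0.001, 1.0, 0.003, 0.007]
contact_force: [-1.3, 0.3, -2.6]
gripper_width: 0.123
```

```bash
python3 - <<'E'
from h import *
go([.5,-.262,.238]); fit(range(55,110,1),(0,.005,.01,.015,.02))
im=read_camera("scene"); cv2.imwrite("pics/sc_z.png",im[:,:,::-1]); asc(im[::2],(185,12,265,62))
im=read_camera("top"); asc(im[::2],(428,100,500,128))
E
```

```text
t 24.7 tcp [ 0.5012 -0.3289  0.2364] shift cm [-0.0742 -6.687  -0.1414] turn 0 F [-1.2707  0.3269 -2.6119] w 0.123
fit [(np.float32(1.358), 65, 0), (np.float32(1.398), 64, 0), (np.float32(1.416), 65, 0.005), (np.float32(1.423), 66, 0.005)]
:::----:.....                            .      :---------------================
..::--:. .....                          :-.    .------------====================
 ::-::..   ....                         -:     :--------===--===================
 ....       ::.                         :     .-----==+========----=============
:             .                               ----++================-----=======
:-:                             .            :=======++++=================----==
---:.                                 :==-: .-============++++==================
:::--::                              :*#***+-==================++++=============
::::-+*+:               .            --++**+::-========================+========
:::-+****+:                         :-:::::.:::-=++========================++===
::=+*******+.                      .--::::.:::::-+
[... 4533 characters left out ...]
%*===========++*****=----::::::------------
+-----::::::::::::::+#**##%#%%*=====-==+===+++*+=:----::::::::::--------
++-----::::::::::::::=#**#####+=====++++*+==-::::::::::.::::===-::::-:--
++=:----:::::::::::::::*#*=======-=++*****+-::::::::::::::-==--+++=-::::
+++*=----::::::::::::::::*##+=======++****=::::::::::::::==---++++++++=-
+++++-:---:::::::::::::::::=##*+===-==++-::.::::::::::-=+=----++++++++++
+++++++----:::::::::::::::::::-*##*++-::.:::::::::-==========+**+*******
+++++++++=---:::::::::::::::::::::--*####+========------------++++++++++
++++++++++++=-:.::::::::::::::::::::::.:.:----------=-=--=--=---++++++++
++*+++*+*++++**=-::.:::::::.:..::.:::-====-======-=-==-===-=-=-==----==-
```

The top view now shows the canister floor with several balls in it. The cup rode over the far wall. Before moving back I'll count the balls in the canister.

```bash
python3 - <<'E'
from h import *
im=read_camera("top"); cv2.imwrite("pics/top_c.png",im[:,:,::-1])
for q in("ball0_center","ball3_center"): print([(np.round(d["centre"]).astype(int).tolist(),round(d["score"],2)) for d in models.spot_in(q,"top")])
g=cv2.resize(cv2.cvtColor(im,cv2.COLOR_RGB2GRAY)[205:255,435:490],None,fx=5,fy=5,interpolation=cv2.INTER_CUBIC)
c=cv2.HoughCircles(g,cv2.HOUGH_GRADIENT,1,30,param1=60,param2=14,minRadius=19,maxRadius=28)
print(None if c is None else [(round(x/5+435,1),round(y/5+205,1),round(r/5,1)) for x,y,r in c[0]])
asc(im,(440,210,490,252))
E
```

```text
[([237, 453], 0.63)]
[([215, 182], 0.31)]
[(np.float32(453.7), np.float32(237.9), np.float32(4.8)), (np.float32(469.9), np.float32(227.9), np.float32(5.0)), (np.float32(472.3), np.float32(235.7), np.float32(5.0)), (np.float32(466.9), np.float32(242.5), np.float32(4.1))]
------::::-*#=::::::::::::::::::::::-++=-:-:::::::
----:::::-##+===-:::::::::::::::::::-++=---=--::--
-::::::::*#+====+++=--::::::::::::::-+*======-----
-:::::::+*+==========+-:::::::::::::-+*=====------
:::::::-**+=============-:::::::::::=++======-----
::-::::**+===============-::::::::::=**=====+=----
::::::-**#*==============+=:::::::::=**==+=++=----
::::::*##%#++*#####+=*+=+===-:::::::=**==+++++=---
::::::*##%###############+===-::::::=**+++++++=---
:::::-#######*********####+==-::::::=**+++++++=---
:::::=*###**###*############+=-:::::=**+++++++++=-
:-:::**#***###*##############+=-::::=**+++++++++=-
:::::#*+=*########*##+==*#####+=-:::=**+=++++=----
::::.#*+*###########+=====*#*=--::::=*#++++++=----
:::::##############+=======-===+=-::-**++++++=---=
:::::######**#*#*#+=======-==+++++-.-**+++++=-=---
:::::####*#*#
[... 612 characters left out ...]
###%%*=====-==+===+++++=:----::::::::
:::::::::##*###%%%*===-==++++===+++=:.:---::::::::
:::::::::=#**#####+=====++++++==-:::::::::::::::==
::::::::::+#*****+===-=+++****+=:::::::::::::::-==
:::::::::::*#*=========++*****+-:::::::::::::::==-
::::::::::::*#*#+======++*****+-::::::::::::::===-
:::::::::::::*##+=======++****=::::::::::::::=+---
::::::::::::::+**++=+===++++++-::::::::::::-===---
:::::::::::::::=##*+======++=::::::::.::.:-===----
::::::::::::::::-*##+=====-:.::::::::::.-====---==
::::::::::::::::::-*##*++-:::::.::::::-=====-=-=-+
::::::::::::::::::::-*###*=---:::---===+===-==----
-:::::::::::::::::::::-=*####+=+=+====------------
-:.:.:::::::::::::::::::::--======--------=-------
```

Four balls are clearly in the canister at (454,237), (470,228), (473,235) and (467,243), and the near floor is hidden by the wall. The measured weight has dropped by about 0.8 N, which is roughly six balls. I'll move the cup back over the mouth and check the weight by averaging.

Emit:
{"name": "carry_out", "arguments": {"deltas": [[[-0.1,0,-1.5],0],[[-0.1,0,-3],0],[[-0.1,-3,-3],0],[[-0.1,-6,-3],0],[[-0.1,-6,-3],0],[[-0.1,-6,-3],0]]}}

```text
t: 25.8
eef_pos: [0.4997, -0.2685, 0.2675]
tool_rot: [-0.001, 1.0, 0.004, 0.007]
contact_force: [0.0, -0.2, -2.7]
gripper_width: 0.126
```

```bash
python3 - <<'E'
from h import *
F=[]
for i in range(16):
    im=read_camera("scene"); F.append(readout.get_obs()["contact_force"][2])
print(np.mean(F),np.std(F)); go([.5,-.27,.26])
cv2.imwrite("pics/sc_w.png",im[:,:,::-1]); asc(im[::2],(185,12,265,62))
E
```

```text
-2.448969300575138 0.5296999474782551
t 26.6 tcp [ 0.4995 -0.2677  0.2665] shift cm [0.0397 0.2323 0.65  ] turn 0 F [-0.0078  0.7506 -1.3999] w 0.119
:::----:-:...:::::::              .                               .=============
-:---::::::::::::::::.                                            -=============
--:::::::::::::::::::::.                                         :==============
:--::::::::::::::::::::::                  .              :+***=---=============
:-:--::::::-=+-:::::::::::.                ..             -******===-----=======
:----::::-+***=::::::::::-=+:                            :-:--==-==========----=
-----::-+*******+====+++***+-:.                         .--:::..================
::-::-+****************+=-::::::                      .:--::::.-++=+============
::::-+**************#+--::::::::::::...           .    :--:::.:=======+++=======
:::=**************#*=-::::::::::::::::::.       :-:.  ::-:::.:-=============++==
::=+**************=-:::::::::::::::::::::       .::. .::::::.===================
:-++*************=:::::::::::::::::::::::.      .::: ::::::
[... 2399 characters left out ...]
+=-:::---:-------:.......:::::::::-=++++++++++++++++
***++++++++++++++++++++++*+::::::--------------:::----::::::::::-+++++++++++++++
++++*+++++++++++++++++++*-:::::::--------------------:::::::::::--++++++++++++++
+++++++++*+++++++++++++*-.:::::::-::------------------::::::::::-:+++++++++++=--
++++++++++++++++++++++*#:..::::::::------------------::::::::::--:=++++==-::::--
++++++++++=====+++++++=*+:.:::::::-------------------:::::::::--:.-==--::::-::::
++++++++++==+======++++=*+-::::::::------------------::::::---:::::----------::-
++++++++===+=+++=====++-:=++=::::::------------------:-----::::::::-------------
++++=++++++++=+++++=+=+=::::=++++==------------=-------:::::::::::.:::----------
```

Emit:
{"name": "carry_out", "arguments": {"deltas": [[[0,-3,0],0],[[0,-3,-5],0],[[0,-3,0],0],[[0,-3,-5],0],[[0,-3,0],0],[[0,-1,0],0],[[0,-4,0],0],[[0,-2.5,0],0],[[0,-2.5,0],0]], "newtons": 20}}

```text
t: 27.72
eef_pos: [0.4993, -0.2454, 0.2674]
tool_rot: [-0.001, 1.0, 0.003, 0.007]
contact_force: [-0.9, -1.0, -2.7]
gripper_width: 0.121
```

```bash
python3 - <<'E'
from h import *
F=[]
for i in range(10):
    im=read_camera("scene"); F.append(readout.get_obs()["contact_force"][2])
print(np.mean(F),np.std(F)); go([.5,-.27,.26]); fit(range(45,110,1),(0,.005,.01,.015,.02))
cv2.imwrite("pics/sc_v.png",im[:,:,::-1])
E
```

```text
-2.5624134166350965 0.5976987936206419
t 28.23 tcp [ 0.4993 -0.2426  0.2666] shift cm [0.039  2.7445 0.6502] turn 0 F [-0.7917  0.756  -2.3245] w 0.121
fit [(np.float32(1.365), 65, 0), (np.float32(1.375), 66, 0), (np.float32(1.413), 66, 0.005), (np.float32(1.427), 67, 0.005)]
```

Weight is steady at about −2.5 N. I'll carry the cup to free bench, put the foot edge down and roll it upright.

Emit:
{"name": "carry_out", "arguments": {"deltas": [[[0,-1,-2],0],[[0,-4,-3],0],[[0,-8,-3],0],[[0,-12,-2],0],[[0,-16,2],0],[[0,-19,5],0],[[0,-20.4,8],0],[[0,-20.4,10],0],[[0,-20.4,10],0]], "newtons": 40}}

```text
t: 29.45
eef_pos: [0.4984, -0.0376, 0.1673]
tool_rot: [-0.002, 1.0, 0.005, 0.006]
contact_force: [-0.4, -0.1, -1.5]
gripper_width: 0.123
```

```bash
python3 - <<'E'
from h import *
im=read_camera("top"); cv2.imwrite("pics/top_d.png",im[:,:,::-1])
go([.5,-.039,.143]); fit(range(45,110,1),(0,.005,.01,.015,.02))
asc(im,(436,206,490,252))
E
```

```text
t 29.5 tcp [ 0.4992 -0.0378  0.1682] shift cm [0.0411 0.1297 2.5191] turn 0 F [ 0.0467 -0.3562 -2.1935] w 0.123
fit [(np.float32(1.277), 62, 0.02), (np.float32(1.332), 62, 0.015), (np.float32(1.336), 63, 0.015), (np.float32(1.344), 64, 0.015)]
**+**++*+*+===-----+***+:::::::::::::::-*#***+++++++++
++**+*++=--------:+**+-::::::::::::::::::-*#**++++++++
+++++=---------:=*#+-::::::::::::::::::::::-*#*+++++++
+++=--------:::=*#+-:::::::::::::::::::::::::=#**+++++
+=--------::::-*#=::::::::::::::::::::::::::::=##*++++
=-------:::::=*#+===-::::::::::::::::::::::::::-*#*+++
-----::::::::*#+===+=+==-:::::::::::::::::::::::-##+==
-----:::::::+**=========+=-::::::::-:::::::::::::=#*--
---::::::::-**+=============-::::::::::::::::::::.+#*+
--:::::::::**+================:::::::::::::::::::::+#*
-:::::::::-**#*===+==++========-::::::::::::::::::::##
::::::::::*####+=*#####+=*+=====-:::::::::::::::::::+#
::::::::::*##%###############+===-:::::::::::::::::::#
:::::::::-######*##****###*###++=-:::::::::::::::::::+
:::::::::=*###**################++-:::::::::::::::::::
:::::::::**#***###########**###
[... 973 characters left out ...]
#*##%%%%####++*####+=+***=::::::::::::-*
:::::::::::::=#**#####*##++*##%#%%*=-:::::::::::::::*#
::::::::::::::+#*******##=+###%%%%#+-::::::::::::::=#*
:::::::::::::::*#*==**##+=+##%#%%%#+::::::::::::::-##+
-:::::::::::::::*#**####+-+*##%%%%#=::::::::-::::-##*+
-::::::::::::::::*######+-=*###%%#*-::::::::::::-*#+++
-:::::::::::::::::+#**###+=+*#####=::::::::::::=##*+++
--:::::::::::::::::=##*##+===+**=-::::::::::::+##*++++
---:::::::::::::::::-*##*#+=+=-:::::::::::::=*#*++++*+
---:::::::-:::::::::::-*#####+-:::::::::--+###********
=---::::::::-:::::::::::-*###*====---=++*###*+++++++++
*=---:::::::::::::::::::::--*############*++++++++++++
+++--:.:.:::::::::::::::::::::--=++++++=++++++++++++++
```

Four balls are plainly on the floor and a fifth shows partly at the hidden edge near (447,218). I'll check the cup's inside once it is upright. Now to lower it and roll.

Emit:
{"name": "carry_out", "arguments": {"deltas": [[[0,0,1.5],0],[[0,0,2.8],0],[[0,-0.4,3.6],0],[[0,-1.7,4.0],0],[[0,-2.9,4.4],0],[[0,-3.9,4.9],0],[[0,-5.0,5.5],0],[[0,-6.0,6.2],0],[[0,-6.0,6.2],0]], "newtons": 20}}

```text
t: 30.72
eef_pos: [0.5, 0.023, 0.1064]
tool_rot: [-0.002, 1.0, 0.005, 0.007]
contact_force: [0.0, -0.3, -1.0]
gripper_width: -0.0
```

```bash
python3 - <<'E'
from h import *
go([.5,-.039,.143]); fit(range(0,80,1),(-.005,0,.005,.01,.015,.02,.025,.03))
E
```

```text
t 30.73 tcp [0.5    0.023  0.1064] shift cm [-0.0027  6.1824 -3.6842] turn 0 F [ 0.0192 -0.2963 -1.0191] w -0.0
fit [(np.float32(1.287), 64, 0.025), (np.float32(1.311), 63, 0.015), (np.float32(1.314), 64, 0.02), (np.float32(1.324), 63, 0.025)]
```

The handle slipped out of the pads, so I need to see how the cup stands.

```bash
python3 - <<'E'
from h import *
im=read_camera("scene"); cv2.imwrite("pics/sc_u.png",im[:,:,::-1])
for q in("cup_rim","cup_grip","ball0_center"): print(q,[(np.round(d["centre"]).astype(int).tolist(),round(d["score"],2)) for d in models.spot_in(q,"scene")])
for d,sl in((62,.018),):pass
r=cv2.resize(im[70:200,220:400],(120,65),interpolation=cv2.INTER_AREA); asc(r,(0,0,120,65))
im=read_camera("top"); cv2.imwrite("pics/top_e.png",im[:,:,::-1])
print([(np.round(d["centre"]).astype(int).tolist(),round(d["score"],2)) for d in models.spot_in("cup_rim","top")])
E
```

```text
cup_rim [([187, 338], 0.8)]
cup_grip [([184, 341], 0.77)]
ball0_center [([252, 460], 0.17)]
::::::::.-++++++*****+++++++++++++++++++++++++====+++++===========++++++++++-...::::::::::::::::::::     .==============
:::::::: .++++++++++*****++++++++++++++++++++++++=====++++===+========++++++:...::::::::::::::::::::. ...-==============
:::::::. .=+++++++++++*+****+++++++++++++++++++++++++=====++++====++======+=:...::::::::::::::::::::::::.:-=============
::::::. ..---=+++++++++++++***++++++**+++++++++++++++++++====+++++===++++++=:..:::::::::::::::::::::::::::===--=========
:::::..:::::-=++++++++++++++++****++++*****+++++++++++++++++=====++++===+++=::::::::::::::::::::::::::::::=======----:::
::::.:-----====+++++++++++++++++++***+++++*******+++++++++++++++====+++++=+-.:--::::::::::::::::::::::::::++===--:::::::
:::::----=++++====+++++++++++++++++++***+++++*********+++++++++++++=====+++- .:-==--::::::::::::::::--::::---:::::::::::
::--::-=+++++++++====++++++++++++++++++++***++++**********+++++++++++++====-  .::-======--------=====-::..::::---:::::::
---:-=+++++++++++++++===++++++++++++++++
[... 6159 characters left out ...]
++++++++++++++++====---=++++++++++++----:-=+*###+===---==-+=-::::--=++**##**++++++++++++++=-
:::.  .:+***++++++++++++++++++++++++++++++++++==++==-==+++++++++-----:.:--===-----=---::------::--==+**##***++++++++++++
:... .::-++*****+++++++++++++++++++++++++++++++++++++=--=+++++++------::::::::::::::::------------=---=+**##***+++++++++
... ..:::+**++****++++++++++++++++++++++++++++++++++++++=--=++++--------:::::::::::::-=---------=+++++=--=++**##***+++++
....:::::=*****+****++++++++++++++++++++++++++++++++++++++=--=++=---:----:::::::::::-----------++++++++++=--==+**###**++
..::--::.=*******++***++++++++++++++++++++++++++++*++++++++++=--==---:------:::::--------------=++++++++++++==-==+**###*
[]
```

Emit:
{"name": "carry_out", "arguments": {"deltas": [[[0,0,-6],0],[[0,0,-12],0],[[0,-6,-15],0],[[0,-12,-15],0],[[0,-18,-15],0]], "hand": 1}}

```text
t: 31.75
eef_pos: [0.4971, 0.2024, 0.2588]
tool_rot: [-0.001, 1.0, 0.003, 0.009]
contact_force: [0.6, 0.1, -0.9]
gripper_width: 1.004
```

```bash
python3 - <<'E'
from h import *
im=read_camera("scene"); cv2.imwrite("pics/sc_t.png",im[:,:,::-1])
r=cv2.resize(im[140:230,290:450],(128,60),interpolation=cv2.INTER_AREA); asc(r,(0,0,128,60))
im=read_camera("top"); cv2.imwrite("pics/top_t.png",im[:,:,::-1])
r=cv2.resize(im[190:270,260:380],(120,64),interpolation=cv2.INTER_AREA); asc(r,(0,0,120,64))
for n in("scene","top"):
  for q in("cup_rim","ball0_center"): print(n,q,[(np.round(d["centre"]).astype(int).tolist(),round(d["score"],2)) for d in models.spot_in(q,n)])
E
```

```text
=-==++++++++++++++++++++++++++++++++++++++++++++++++++++++++++++++++++++++=====---------------------------++==-.    ..:--==+++++
++==-==++++++++++++++++++++++++++++++++++++++++++++++++++++++++++++++++++++++=-::-------------------------=++=-.    ..:-=+++++++
+++++==-==+++++++++++++++++++++++++++++++++++++++++++++++++++++++++++++++++++++-::::----------------------=+++=-:....::-+++**+++
+++++++==--=+++++++++++++++++++++++++++++++++++++++++++++++++++++++++++++++++++=--:::::--------------------+**++=--::--=+++*****
++++++++++==-==+++++++++++++++++++++++++++++++++++++++++++++++++++++++++++++++++-----:::::-----------------=++++**++====++******
+++++++++++++=--==++++++++++++++++++++++++++++++++++++++++++++++++++++++++++++++--------::::----------------++++++**++++++*++***
+++++++++++++++==--==+++++++++++++++++++++++++++++++++++++++++++++++++++++++++++=----------:::::------------=+++++++++***++++*+*
++++++++***+++++++==-==+++++++++++++++++++++++++++++++++++++++++++++++++++++++++=-------------::::-----------++++++++++++++**+++
++++++++++******+++++=--==++++++++++++++++++++++++++++++++++++++++++
[... 13851 characters left out ...]
************************************************
+***********************************************************************************************************************
=+**********************************************************************************************************************
==**********************************************************************************************************************
===*********************************************************************************************************************
scene cup_rim [([186, 341], 0.56), ([255, 459], 0.25)]
scene ball0_center []
top cup_rim [([234, 317], 0.79), ([227, 459], 0.54)]
top ball0_center [([236, 454], 0.49)]
```

The cup has righted itself: it stands upright and empty, with a clean rim circle around (320,238) in the top view and a bare bottom. I'll check that no ball lies on the bench.

```bash
python3 - <<'E'
from h import *
for n in("top","scene"):
    A=cv2.imread(f"pics/{n}0.png").astype(int); B=cv2.imread(f"pics/{'top_t' if n=='top' else 'sc_t'}.png").astype(int)
    m=((B.min(2)>135)&(np.ptp(B,axis=2)<40)&((B-A).mean(2)>25)).astype(np.uint8)
    k,_,st,ce=cv2.connectedComponentsWithStats(m)
    print(n,[(np.round(ce[i]).astype(int).tolist(),st[i,2:].tolist()) for i in range(1,k) if st[i,4]>8])
print("rim",back("top",320.5,238,.052),"foot",back("top",320.5,240,.003))
asc(cv2.imread("pics/top_t.png")[:,:,::-1],(438,210,484,252))
kn=proj("top",[[.5505,.286,.077]]); print(kn); go([.5505,.286,.17])
print([(n,d["centre"],d["score"]) for n in("top",) for d in models.spot_in("inner_lid_knob",n)[:1]])
E
```

```text
top [([35, 175], [15, 12, 49]), ([24, 183], [12, 11, 32]), ([74, 196], [34, 27, 477]), ([10, 195], [15, 11, 38]), ([308, 216], [14, 9, 15]), ([332, 218], [26, 16, 38]), ([449, 218], [4, 5, 11]), ([471, 227], [7, 7, 36]), ([320, 236], [19, 19, 287]), ([276, 239], [50, 12, 206]), ([474, 235], [7, 8, 39]), ([455, 237], [7, 7, 32]), ([467, 242], [7, 7, 36]), ([338, 248], [9, 12, 14]), ([311, 255], [8, 4, 10])]
scene [([337, 187], [18, 7, 89]), ([390, 196], [28, 13, 91])]
rim [ 0.4893 -0.0119  0.052 ] foot [ 0.4882 -0.0122  0.003 ]
--------::::-##+::-:::-::::---::-::-::::::::+#
------:::::=##+====----::---::----:-:::--::::-
-=---::::::##+=++++++=---:::::-::::---:-::-:::
---:::-:::*#*+++++++++++=-::::::-:::::::--::::
-:::::-::-#*+=++===++++++=-::--::-:----:::::-:
---:-::::*#*=+=======+==+++=-:::::-:-::-::::::
:::-:--:=##%*==+++++++++++++=-:-::---:::--::-:
::::::::###%%*+######++#*++++=-::::::::::-:-::
::::-:::##%%###############*++=-:::::::-::-:::
-::-:-:-##%%################*++=-:::::::::-::-
:-:::::=#%%###################*+-:::::::::::::
-::::::####*###################*+-:::::::-::::
--:
[... 844 characters left out ...]
::::-:::::=##*#%%%#*##++##%%%%%*=-:::-::---::
:::::--:::::+#******###++#%%%%%%%+-::-:--:-:-:
::::::-::-:::*#*==*###+=+#%%%%%%%*-:::-:-:-::-
:-:-:-::::-:::*#*#####+=+#%%%%%%%+:--:----:-::
::::::-:-::::::*######*==*#%%%%%*-::-::::--::-
:::::-:-:-::-:::+######+=+*##%##=:::::::-:::-+
-::::::::::---:::+#####*+==+**+-:::-::-:::::*#
--::-::::::-:-::-:-*##*#*++=-:::::::::::-:+##*
-:::::::-:::::::::::-*#####*-::::::-:--=*####*
--:::::----:-::-----::=####*+===--==++####****
---::::::-::-::-::::--::-=*############*++****
+--:::::::-:::::::-::-:-::::--=+**+++++*******
[[177.9286 211.5801]]
t 32.05 tcp [0.4969 0.1995 0.2574] shift cm [ 5.269  -8.5984  8.8365] turn 0 F [-0.1567 -0.5916 -0.1827] w 0.999
[]
```

No ball is on the bench. I'll refine the lid and canister centres by an edge fit on the first pictures, then grasp the knob.

```bash
python3 - <<'E'
from h import *
from scipy.optimize import minimize
D={n:np.minimum(cv2.distanceTransform(255-cv2.Canny(cv2.imread(f"pics/{n}0.png"),50,120),cv2.DIST_L2,3),4).astype(np.float32) for n in("scene","top")}
def run(name,start,cs,cams):
    def f(p):
        v=0
        for n in cams:
            for r,z in cs:
                u=proj(n,circ([p[0],p[1],z],r)).astype(np.float32)
                v+=cv2.remap(D[n],u[:,:1],u[:,1:],cv2.INTER_LINEAR).mean()
        return v
    G=[(f((start[0]+i*.001,start[1]+j*.001)),start[0]+i*.001,start[1]+j*.001) for i in range(-8,9) for j in range(-8,9)]
    g=min(G); print(name,cams,np.round(g,4))
for cams in(("top",),("scene",),("top","scene")):
    run("lid",(.5505,.286),[(.059,.021),(.024,.049),(.012,.077)],cams)
    run("can",(.500,-.3125),[(.05,.095),(.046,.095)],cams)
E
```

```text
lid ('top',) [3.0014 0.5515 0.288 ]
can ('top',) [ 1.1375  0.501  -0.3145]
lid ('scene',) [1.8582 0.5525 0.289 ]
can ('scene',) [ 0.9538  0.504  -0.3125]Traceback (most recent call last):
  File "<stdin>", line 15, in <module>
  File "<stdin>", line 12, in run
  File "<stdin>", line 9, in f
  File "h.py", line 10, in proj
    c,f,T=cam(n); q=(np.atleast_2d(P)-T[:3,3])@T[:3,:3]
          ~~~^^^
  File "h.py", line 5, in cam
    c=get_calibration(n); return c, 200/np.tan(np.radians(c["fov_y"]/2)), np.array(c["world_from_camera"])
ValueError: time passes only in moves, steps and waits
```

Emit:
{"name": "carry_out", "arguments": {"deltas": [[[2,-3,0],0],[[5,-8,1],0],[[5.3,-8.6,4],0],[[5.3,-8.6,7],0],[[5.3,-8.6,8.8],0],[[5.3,-8.6,8.8],0]], "hand": 1, "newtons": 60}}

```text
t: 32.85
eef_pos: [0.5509, 0.2838, 0.1692]
tool_rot: [-0.0, 1.0, 0.002, 0.007]
contact_force: [0.2, 0.7, 0.4]
gripper_width: 1.0
```

Emit:
{"name": "carry_out", "arguments": {"deltas": [[[0.1,-0.45,3],0],[[0.1,-0.45,6],0],[[0.1,-0.45,8.5],0],[[0.1,-0.45,9.9],0],[[0.1,-0.45,9.9],0],[[0.1,-0.45,9.9],0]]}}

```text
t: 33.6
eef_pos: [0.554, 0.2888, 0.0716]
tool_rot: [-0.001, 1.0, 0.001, 0.008]
contact_force: [-0.4, -0.5, 0.2]
gripper_width: 1.002
```

Emit:
{"name": "carry_out", "arguments": {"deltas": [[[0,0,0],0],[[0,0,0],0],[[0,0,0],0],[[0,0,0],0],[[0,0,0],0],[[0,0,0],0]], "hand": 0, "newtons": 90}}

```text
t: 34.35
eef_pos: [0.5542, 0.2889, 0.072]
tool_rot: [-0.001, 1.0, 0.001, 0.008]
contact_force: [-0.5, -0.7, 5.1]
gripper_width: 0.248
```

Emit:
{"name": "carry_out", "arguments": {"deltas": [[[0,0,-0.5],0],[[0,0,-1.5],0],[[0,0,-3],0],[[0,0,-4],0],[[0,0,-4],0]]}}

```text
t: 34.98
eef_pos: [0.5542, 0.2893, 0.1134]
tool_rot: [-0.001, 1.0, 0.001, 0.009]
contact_force: [0.5, -0.4, -2.9]
gripper_width: 0.246
```

```bash
python3 - <<'E'
from h import *
F=[]
for i in range(5): im=read_camera("scene"); F.append(readout.get_obs()["contact_force"][2])
cv2.imwrite("pics/sc_l.png",im[:,:,::-1]); print(np.mean(F)); go([.502,-.3133,.26])
r=cv2.resize(im[190:320,390:510],(120,65),interpolation=cv2.INTER_AREA); asc(r,(0,0,120,65))
E
```

```text
-2.87845538891548
t 35.23 tcp [0.5533 0.2886 0.1115] shift cm [ -5.0696  60.1634 -14.9674] turn 0 F [-0.7776 -0.0608 -3.3458] w 0.251
+*******+--::::::-------------------------------:...::::-+*----.:::::+=.                                           :====
*****+***+=----::::::----------------------------:..:::::-==----::--++*+-                                         :+***+
*****+*****=--------:::::-------------------------:.:..:::---------++**+-                                       .-+*****
#####*******=-----------::::::--------------------::::..::::-::::::-=*+:                                     .:-=+******
***#######***+--------------::::::--------------------:.::::::::::--=+-                                 ..:-=+*+++++++++
====+**####%#*=------------------::::::----------------::::-::::::-=+=.                             .-=+++*********+++++
*++======+***-=+=--------------------::::::---------------:-:::::-=**:                             -++++++++***********+
******++====-=***=------------------------:::::--------------===+****-     .:::..  ...            -+++++++++++++++*****
[... 6198 characters left out ...]
*###******************************************************++++++++++++++++++++++++++++++++++++*
**********+==-==+**####*******##*******************************************************+++++++*+++++++++++++++++++++++++
**************+=--=+***####*****####******************************************************++++++++*+++++++++++++++++++++
*****************+=--=++**###*********#*******************************************************++++++++++++++++++++++++++
*********************+=--=+**###********###*******************************************************++++++++++++++++++++++
************************+=--=++**###*******#*********************************************************+++++++++++++++++++
```

Both lids are in hand: 2.9 N measured against 2.65 N expected. I'll carry them over the canister.

Emit:
{"name": "carry_out", "arguments": {"deltas": [[[0,0,-3],0],[[0,0.5,-6],0],[[-0.2,2,-9],0],[[-0.5,5,-12],0],[[-0.9,9.5,-14.5],0],[[-1.3,14,-15],0],[[-1.8,19,-15],0],[[-2.2,24,-15],0],[[-2.6,29,-15],0],[[-3,34,-15],0]]}}

```text
t: 36.48
eef_pos: [0.5214, -0.0531, 0.2606]
tool_rot: [-0.0, 1.0, 0.002, 0.008]
contact_force: [-0.1, 0.7, -3.2]
gripper_width: 0.244
```

```bash
python3 -c "
from h import *
go([.502,-.3133,.25],0); print(readout.get_obs()['q'])"
```

```text
t 36.48 tcp [ 0.5214 -0.0531  0.2606] shift cm [-2.0337 26.0105  1.0132] turn 0.2 F [-0.1075  0.6752 -3.177 ] w 0.244
[ 0.5271  0.2713 -0.6417  1.8757  0.1882  1.0392 -0.1874]
```

Emit:
{"name": "carry_out", "arguments": {"deltas": [[[-0.4,4,0],0],[[-0.8,9,0],0],[[-1.2,14,0],0],[[-1.6,18.5,0],0],[[-1.9,22.5,0.5],0],[[-2.0,25,1],0],[[-2.0,26,1],0],[[-2.0,26,1],0],[[-2.0,26,1],0]]}}

```text
t: 37.6
eef_pos: [0.5031, -0.3112, 0.2504]
tool_rot: [-0.001, 1.0, 0.003, 0.008]
contact_force: [-0.1, 0.8, -2.5]
gripper_width: 0.245
```

```bash
python3 -c "
from h import *
import time
T={n:1 for n in('scene','top')}
im={n:read_camera(n) for n in T}
for n in T: cv2.imwrite('pics/%s_over.png'%n,im[n][:,:,::-1])
go([.502,-.3133,.175],0)
g=readout.get_obs()['eef_pos']
for n in T: print(n,proj(n,[g+[0,0,.005],g+[0,0,-.055],[.502,-.3133,.095]]))
r=cv2.resize(im['scene'][50:150,170:310],(126,50),interpolation=cv2.INTER_AREA); asc(r,(0,0,126,50))
"
```

```text
t 37.7 tcp [ 0.5029 -0.3116  0.2505] shift cm [-0.2106  0.1729  7.5433] turn 0.3 F [-0.2015 -0.0136 -3.3877] w 0.246
scene [[219.2131  47.2005]
 [223.2621  73.0412]
 [229.1217 111.5952]]
top [[504.4112 215.9928]
 [488.4001 220.2709]
 [467.8427 226.4245]]
:::::::::::::-=+++++++++**+-:::::::.     .::.===--. .:.::::-=======================++++++++==================================-
....:::::::::-++++++++++++=::::::::.     .::::----: .::::::=+++=========================++++++++==============================
.......::::::==++++++++++=-:::::::::      :::.----:..::::::=++++++++===-======================++++++++====+==++++++===========
............:======++++++-::::::::::.     .::.----::-==-:::=++++++++++++===========================+++++++======+++++++++++===
............:========+++=-:::::::::::::....::.----::---==--=++++++++++++++++++==========================++++++++=====+++++++++
............:---========-::::::::::--==::---::---------======++++++++++++++++++++++===========================++++++=====+++++
............:-----======-:::::::=+#%#==-------------=+*=--=========++++++++++++++++
[... 4804 characters left out ...]
------::::::::...::---+++++++++++++++++++++==--==++++++++++++++++
+++++++++++++++++++++++==---===++++++-::::--------------------------:::::::....::-=+++++++++++++++++++++++++==-===++++++++++++
+++++++++++++++++++++++++++==---==++=:::::--------------------------:::::::....:-=++++++++++++++++++++++++++++++==--==++++++++
+++++++++++++++++++++++++++++++==--=-:::::--------------------------:::::::...:=++++++++++++++++++++++++++++++++++++=---==++++
+++++++++++++++++++++++++++++++++++=-:::::---------------------------:::::::::-++++++++++++++++++++++++++++++++++++++++==---==
++++++++++++++++++++++++++++++++++++-::::::--------------------------::::::::-=+=++++++++++++++++++++++++++++++++++++++++++==-
```

```bash
cat > rel.py <<'E'
from h import *
import sys
C={n:cam(n) for n in("scene","top")}
def pj(n,P):
    c,f,T=C[n]; q=(P-T[:3,3])@T[:3,:3]; return np.c_[c["cx"]+f*q[:,0]/q[:,2],c["cy"]+f*q[:,1]/q[:,2]].astype(np.float32)
def gridfit(files,start,cs,name):
    for cams in(("scene",),("top",),("scene","top")):
        D={n:np.minimum(cv2.distanceTransform(255-cv2.Canny(cv2.imread(files[n]),50,120),cv2.DIST_L2,3),5).astype(np.float32) for n in cams}
        best=[]
        for i in np.arange(-8,8.1,.5):
            for j in np.arange(-8,8.1,.5):
                p=(start[0]+i/1e3,start[1]+j/1e3); v=0
                for n in cams:
                    for r,z in cs:
                        u=pj(n,circ([p[0],p[1],z],r)); v+=cv2.remap(D[n],u[:,:1],u[:,1:],cv2.INTER_LINEAR).mean()
                best.append((v,*p))
        best.sort(); print(name,cams,round(best[0][0],2),np.round(np.mean([b[1:] for b in best[:8]],0),4))
E
python3 - <<'E'
from rel import *
f={"scene":"pics/scene_over.png","top":"pics/top_over.png"}
gridfit(f,(.503,-.3115),[(.059,.2505-.009-.028-.014,)],"lid-platetop")
gridfit({"scene":"pics/sc_l.png","top":"pics/top_t.png"},(.502,-.3133),[(.05,.095),(.046,.095)],"can")
gridfit({"scene":"pics/scene0.png","top":"pics/top0.png"},(.502,-.3133),[(.05,.095),(.046,.095)],"can0")
E
```

```text
lid-platetop ('scene',) 0.27 [ 0.5036 -0.3094]
lid-platetop ('top',) 1.07 [ 0.502  -0.3112]
lid-platetop ('scene', 'top') 1.48 [ 0.5023 -0.3106]
can ('scene',) 0.93 [ 0.5036 -0.3132]
can ('top',) 1.02 [ 0.5015 -0.315 ]
can ('scene', 'top') 2.09 [ 0.5019 -0.3147]
can0 ('scene',) 0.95 [ 0.5036 -0.3132]
can0 ('top',) 1.1 [ 0.5016 -0.3147]
can0 ('scene', 'top') 2.21 [ 0.502  -0.3146]
```

Both cameras agree that the lid must shift 3.8 mm toward −y. I'll correct that and descend.

Emit:
{"name": "carry_out", "arguments": {"deltas": [[[0,0.38,0],0],[[0,0.38,2],0],[[0,0.38,4.5],0],[[0,0.38,6.5],0],[[0,0.38,7.7],0],[[0,0.38,7.7],0],[[0,0.38,7.7],0]]}}

```text
t: 38.58
eef_pos: [0.5047, -0.3156, 0.1743]
tool_rot: [-0.0, 1.0, 0.003, 0.008]
contact_force: [-0.2, -0.3, -2.4]
gripper_width: 0.248
```

```bash
python3 - <<'E'
from rel import *
for n in C: cv2.imwrite(f"pics/{n}_o2.png",read_camera(n)[:,:,::-1])
go([.502,-.3154,.155],0); z=readout.get_obs()["eef_pos"][2]
gridfit({"scene":"pics/scene_o2.png","top":"pics/top_o2.png"},(.502,-.3144),[(.059,z-.051)],"lid")
E
```

```text
t 38.67 tcp [ 0.5047 -0.3156  0.1744] shift cm [-0.3078 -0.0252  1.9396] turn 0.3 F [-0.0416  0.4898 -2.9413] w 0.247
lid ('scene',) 0.23 [ 0.5049 -0.3143]
lid ('top',) 1.07 [ 0.5036 -0.3153]
lid ('scene', 'top') 1.37 [ 0.5039 -0.315 ]
```

Emit:
{"name": "carry_out", "arguments": {"deltas": [[[-0.2,-0.05,0.3],0],[[-0.2,-0.05,0.7],0],[[-0.2,-0.05,1.1],0],[[-0.2,-0.05,1.4],0],[[-0.2,-0.05,1.6],0],[[-0.2,-0.05,1.7],0],[[-0.2,-0.05,1.7],0]]}}

```text
t: 39.55
eef_pos: [0.5031, -0.3151, 0.1574]
tool_rot: [0.0, 1.0, 0.003, 0.008]
contact_force: [-0.3, -0.1, -2.0]
gripper_width: 0.251
```

```bash
python3 -c "
from h import *
go([.502,-.3154,.155],0)"
```

```text
t 39.55 tcp [ 0.5031 -0.3151  0.1574] shift cm [-0.1093  0.0264  0.235 ] turn 0.3 F [-0.3208 -0.1208 -1.9898] w 0.251
```

Emit:
{"name": "carry_out", "arguments": {"deltas": [[[0,0,0.1],0],[[0,0,0.2],0],[[0,0,0.3],0],[[0,0,0.35],0],[[0,0,0.35],0]]}}

```text
t: 40.17
eef_pos: [0.5032, -0.3152, 0.155]
tool_rot: [0.0, 1.0, 0.003, 0.009]
contact_force: [-3.0, 1.6, 7.0]
gripper_width: 0.245
```

```bash
python3 -c "
from h import *
F=[]
for i in range(4): read_camera('scene'); F.append(readout.get_obs()['contact_force'])
print(np.mean(F,0)); go([.502,-.3154,.155],0)"
```

```text
[-3.1878  1.3837  7.1421]
t 40.38 tcp [ 0.5032 -0.3152  0.155 ] shift cm [-0.1241  0.0183 -0.001 ] turn 0.3 F [-3.4835  1.4852  6.7538] w 0.248
```

It is seated: z = 0.155 as predicted and about 10 N of support from the rim. I'll release.

Emit:
{"name": "carry_out", "arguments": {"deltas": [[[0,0,-0.15],0],[[0,0,-0.15],0]]}}

```text
t: 40.62
eef_pos: [0.5033, -0.3152, 0.1566]
tool_rot: [0.0, 1.0, 0.003, 0.009]
contact_force: [0.6, -0.2, -3.1]
gripper_width: 0.248
```

Emit:
{"name": "carry_out", "arguments": {"deltas": [[[0,0,0],0],[[0,0,0],0],[[0,0,0],0],[[0,0,0],0],[[0,0,-2],0],[[0,0,-5],0],[[0,0,-5],0]], "hand": 1}}

```text
t: 41.5
eef_pos: [0.5044, -0.3159, 0.2104]
tool_rot: [0.002, 1.0, 0.003, 0.011]
contact_force: [-0.1, -0.1, -1.6]
gripper_width: 1.0
```

```bash
python3 - <<'E'
from rel import *
for n in C: cv2.imwrite(f"pics/{n}_o3.png",read_camera(n)[:,:,::-1])
go([.502,-.3154,.127],0)
f={"scene":"pics/scene_o3.png","top":"pics/top_o3.png"}
gridfit(f,(.502,-.3144),[(.059,.104)],"lid")
gridfit(f,(.502,-.3144),[(.024,.132)],"collar")
E
```

```text
t 41.6 tcp [ 0.5026 -0.3153  0.2075] shift cm [-0.2121 -0.0097  8.0453] turn 0.3 F [-0.4053  0.313  -0.4391] w 1.001
lid ('scene',) 0.26 [ 0.5029 -0.3138]
lid ('top',) 0.25 [ 0.5021 -0.315 ]
lid ('scene', 'top') 0.56 [ 0.5022 -0.3146]
collar ('scene',) 0.41 [ 0.5059 -0.3113]
collar ('top',) 0.58 [ 0.5016 -0.3137]
collar ('scene', 'top') 1.22 [ 0.5046 -0.3125]
```

The lids sit nested and concentric with the canister within about 1 mm. Next I'll go down to the collar and grip it.

Emit:
{"name": "carry_out", "arguments": {"deltas": [[[-0.1,0,2.5],0],[[-0.17,0,5],0],[[-0.17,0,7],0],[[-0.17,0,8.2],0],[[-0.17,0,8.4],0],[[-0.17,0,8.4],0]]}}

```text
t: 42.35
eef_pos: [0.5029, -0.3156, 0.1239]
tool_rot: [0.001, 1.0, 0.003, 0.01]
contact_force: [0.1, 1.1, -0.2]
gripper_width: 1.0
```

```bash
python3 -c "
from h import *
go([.5022,-.3148,.124],0)"
```

```text
t 42.35 tcp [ 0.5029 -0.3156  0.1239] shift cm [-0.0702 -0.0841 -0.0089] turn 0.3 F [ 0.0877  1.072  -0.1936] w 1.0
```

Emit:
{"name": "carry_out", "arguments": {"deltas": [[[-0.05,-0.05,0],0],[[-0.05,-0.05,0],0],[[-0.05,-0.05,0],0],[[-0.05,-0.05,0],0],[[-0.05,-0.05,0],0]], "hand": 0, "newtons": 50}}

```text
t: 42.98
eef_pos: [0.503, -0.3153, 0.1249]
tool_rot: [0.001, 1.0, 0.003, 0.01]
contact_force: [0.5, -0.4, 7.1]
gripper_width: 0.542
```

```bash
python3 -c "
from h import *
go([.5022,-.3148,.124],0);go([.5022,-.3148,.274],0)"
```

```text
t 42.98 tcp [ 0.503  -0.3153  0.1249] shift cm [-0.0817 -0.0537  0.091 ] turn 0.3 F [ 0.4957 -0.4144  7.1192] w 0.542
t 42.98 tcp [ 0.503  -0.3153  0.1249] shift cm [  0.2236  -0.0083 -14.9058] turn 0.3 F [ 0.4957 -0.4144  7.1192] w 0.542
```

Emit:
{"name": "carry_out", "arguments": {"deltas": [[[0,0,-0.3],0],[[0.02,0,-0.8],0],[[0.04,0,-1.5],0],[[0.06,0,-2.5],0],[[0.08,0,-3.7],0],[[0.1,0,-5],0],[[0.12,0,-6],0],[[0.12,0,-6],0]]}}

```text
t: 43.98
eef_pos: [0.5035, -0.3154, 0.1861]
tool_rot: [0.002, 1.0, 0.003, 0.011]
contact_force: [-0.1, -0.3, -1.9]
gripper_width: 0.537
```

```bash
python3 - <<'E'
from rel import *
for n in C: cv2.imwrite(f"pics/{n}_o4.png",read_camera(n)[:,:,::-1])
go([.503,-.3153,.270],0); z=readout.get_obs()["eef_pos"][2]
f={"scene":"pics/scene_o4.png","top":"pics/top_o4.png"}
gridfit(f,(.503,-.3150),[(.059,z-.125+.104)],"outer")
gridfit(f,(.502,-.3144),[(.052,.100)],"inner flange")
E
```

```text
t 44.08 tcp [ 0.5027 -0.3152  0.1848] shift cm [ 0.1965  0.0386 -8.5167] turn 0.3 F [ 0.2367  0.4195 -0.7593] w 0.539
outer ('scene',) 0.49 [ 0.5024 -0.3156]
outer ('top',) 0.83 [ 0.5019 -0.3149]
outer ('scene', 'top') 1.34 [ 0.5021 -0.3151]
inner flange ('scene',) 0.5 [ 0.5056 -0.3118]
inner flange ('top',) 1.26 [ 0.5032 -0.3142]
inner flange ('scene', 'top') 1.89 [ 0.5044 -0.3128]
```

The outer lid is coming off alone and the inner lid is staying home. I'll continue up to about 15 cm.

Emit:
{"name": "carry_out", "arguments": {"deltas": [[[0.03,0,-1.5],0],[[0.07,0,-3.5],0],[[0.12,0,-5.5],0],[[0.16,0,-7.3],0],[[0.19,0,-8.5],0],[[0.2,0,-9],0],[[0.2,0,-9],0],[[0.2,0,-9],0],[[0.2,0,-9],0],[[0.2,0,-9],0]]}}

```text
t: 45.32
eef_pos: [0.5028, -0.3148, 0.2745]
tool_rot: [0.001, 1.0, 0.003, 0.01]
contact_force: [-0.1, -0.3, -0.5]
gripper_width: 0.537
```

```bash
python3 - <<'E'
from rel import *
im={n:read_camera(n) for n in C}
for n in C: cv2.imwrite(f"pics/{n}_o5.png",im[n][:,:,::-1])
go([.503,-.3153,.275],0); o=readout.get_obs(); z=o["eef_pos"][2]; print(np.abs(o["joint_vel"]).max())
f={"scene":"pics/scene_o5.png","top":"pics/top_o5.png"}
gridfit(f,(.503,-.3150),[(.059,z-.125+.104)],"outer")
gridfit(f,(.502,-.3144),[(.052,.100),(.012,.160)],"inner")
gridfit(f,(.489,-.012),[(.05,.052)],"cup rim")
A=cv2.imread("pics/scene_o5.png"); r=cv2.resize(A[75:165,180:290],(110,45),interpolation=cv2.INTER_AREA); asc(r,(0,0,110,45))
E
```

```text
t 45.42 tcp [ 0.5029 -0.3148  0.2747] shift cm [ 0.0081  0.0466 -0.0333] turn 0.3 F [-0.3828 -0.6717 -1.0194] w 0.538
0.0022114308360745225
outer ('scene',) 0.47 [ 0.5034 -0.3126]
outer ('top',) 1.35 [ 0.502  -0.3147]
outer ('scene', 'top') 1.92 [ 0.5024 -0.3141]
inner ('scene',) 0.61 [ 0.5036 -0.3128]
inner ('top',) 5.19 [ 0.5037 -0.3223]
inner ('scene', 'top') 6.31 [ 0.5026 -0.3136]
cup rim ('scene',) 0.34 [ 0.4968 -0.01  ]
cup rim ('top',) 0.39 [ 0.4969 -0.0111]
cup rim ('scene', 'top') 0.75 [ 0.4969 -0.0107]
.........:::::::::::::::::::::::::::::::::::::::::.   .:---===================================================
............::::::::::::::::::::::::::::::::::::.......:::::-=================================================
................:::::::::::::::::::::::::::::::...:::::.::--==================================================
:..................:::::::::::::::::::::::::::.::::::::-===------=============================================
::::::................::::::::::::::::::::::::::::::--==========-----=========================================
:::::::::::..............::
[... 3712 characters left out ...]
==================================
=================================-::::::::--------------------::::::..:-======================================
====================================-:..::::::::-----::::::::::...::--========================================
=======================================--::::..:::::......:::::--===============================-=============
=============================================------------::-========================================-=========
===========================================================--:--=======================================--=====
==============================================================---:---=======================================-=
```

```bash
python3 -c "
from h import *
print(bot.hand_in())"
```

```text
the job is handed in; nothing more can be done
None
```

I finished the task and handed it in at about 45.5 s of the 72 s allowed. No verdict is reported, and I never saw the sixth ball directly.

**Pouring:** The pads' friction held the cup nearly level even at 20 N, so it would not tip under its own weight. I hooked its foot on the canister's outer wall and rolled it over the rim until the balls ran out. While I was setting it back down, the handle slipped out of the pads and the cup came upright on its own.

**Lids:** I took the pair by the knob and lowered them in hand until the rim carried them. Before letting go I eased up about 1.6 mm. I then opened, gripped the collar and lifted the outer lid about 15 cm.

**Last checks:**
- **Outer lid:** it is held still at TCP z 0.275, centred over the canister within about 2 mm, and its plate fits a level circle.
- **Inner lid:** its flange sits on the rim within about 1 mm in the scene view; the top view of it was blocked by the outer lid and gave a poor fit.
- **Cup:** it stands upright, empty and clear of the gripper. Its rim fits at 52 mm height in both cameras.

**Not fully certain:**
- **Balls:** I saw four in the canister clearly and a fifth in part. The sixth would be hidden by the near wall. None is in the cup or visible on the bench, and the drop in the weight held (about 0.9 N) fits all six, but cannot tell five from six.
- **Bystanders:** the arm did not come near them by plan, but I did not measure their positions again at the end.

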